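Fit the tongued cover board into the garnish well

TASK

One bay of the garnish well on the pastry counter is open; its lift-out rail frame never sits in quite the same place, so work by feel. Take the loose cover board by its handle, angle its tongue into the groove under the back rail, push it home against the sprung strip, and keep it pushed back while you lower the front inside the front rail, then press it down until it lies flat and flush, locked between the rails. Do not force it, let go when it is in, and leave the ramekins, the torch and the sauce bottle where they stand.

Things in the scene. Friction and masses are not known exactly. Their poses are not given: they have to be found in the camera images.
- cover: Loose white plastic cover board, about 0.4 kg: plate 180 (x) x 160 (y) x 12 mm thick, a tongue on its +x edge (away from the robot) and a steel bar handle on top. Origin: centre of the plate's underside, tongue not counted; x to the tongue, z up. Starts flat on the counter, turned up to 0.45 rad. Fitted, its axes match the well's and its origin is at point bay (give or take the frame's play).
- handle (a point): Centre of the cover's bar handle: bar 12 mm thick (cover's x), 110 mm long (y), 16 mm high, on two posts 92 mm apart. The point is 40 mm above the cover's underside (28 mm above its top), straight above its origin. Gap under the bar 20 mm.
- tongue (a point): Middle of the tongue's tip at its underside, 106 mm from the cover's origin along its x. The tongue is 16 mm long, 146 mm wide, 5 mm thick, level with the underside.
- cover_front (a point): Middle of the lower front edge of the cover, opposite the tongue: 90 mm from its origin along -x.
- well: Garnish well: stainless box fixed on the counter, 282 (x) x 380 (y) mm, 94 mm high at the housing behind. Origin at counter height under the nominal middle of the OPEN bay; x away from the robot to the back rail (turned up to 0.25 rad), y left, z up. The right bay (-y) has its own cover fitted and fixed, with the same handle 172 mm to the right. A lift-out rail frame stands in the box.
- bay (a point): Nominal middle of the open bay, 80 mm above the well's origin. The frame sits up to 6 mm nearer or farther along the well's x, anew each time: this is not measured, find it by touch; it stays put. Bay 166 mm wide (3 mm play each side), cheek and divider 92 mm high. Ledge 80 mm high: 14 mm wide at the front, 12 mm at the sides, at the back from x 68 mm into the groove.
- groove (a point): Nominal middle of the groove's mouth, on the ledge right under the lip edge (x 96, y 0, z 80 mm in the well's frame; truly up to 6 mm off in x with the frame). The overhanging lip leaves a slot 8.5 mm high over the ledge; its top is 92 mm high. The tongue goes in to full depth with the board tilted, front up, by up to about 0.26 rad.
- keeper_face (a point): Nominal rest position of the black sprung keeper strip's face in the groove (x 105 mm; up to 6 mm off with the frame; does not follow the strip). It yields 1.6 mm: 5 N to start, hard stop at 6.6 N. A fitted cover holds it 1 mm in, so it presses the cover against the front rail and friction can hold the front edge up until pressed down.
- front_rail (a point): Nominal middle of the inner top edge of the front rail (x -90, y 0, z 92 mm; up to 6 mm off with the frame), a wall 8 mm thick, its top flush with a fitted cover, always 195 mm in front of the resting strip. The cover's front edge must pass behind it, so the strip must stay pushed in more than 1 mm while the front goes down.
- ramekin_a: White ramekin, 89 mm across, 45 mm high, brown top; origin at the centre of its foot. Leave alone.
- ramekin_b: White ramekin, 89 mm across, 45 mm high, pale top; origin at the centre of its foot. Leave alone.
- torch: Kitchen torch standing upright: yellow can 68 mm across with brass nozzle, 178 mm high; origin at the centre of its foot. Leave alone.
- sauce_bottle: Clear squeeze bottle with red sauce and red nozzle, 58 mm across, 170 mm high; origin at the centre of its foot. Leave alone.

How it is judged (in metres and radians):
On the way:
1. the tongue is in the groove, pushed against the sprung strip, with the board still angled, its front edge above the front rail (x of tongue in the frame of well above 0.0995 m and z of tongue in the frame of well between 0.077 and 0.086 m and z of cover_front in the frame of well above 0.094 m and angle between cover's own z axis and vertical below 0.4 rad and contact force between cover and well above 4.5 N), for 0.1 s.
At the end, for the whole second after the job is handed in: The cover lies flat in the open bay (tilt under 0.02 rad, front edge within 2.5 mm of the ledge behind the front rail), tongue in the groove (tip at x 98.5 to 114.5 mm), within 4.5 mm sideways and 0.04 rad, at rest, released; bystanders within 20 mm of their starts (angle between cover's own z axis and vertical below 0.02 rad and z of cover_front in the frame of well between 0.077 and 0.0825 m and z of tongue in the frame of well between 0.077 and 0.084 m and x of tongue in the frame of well between 0.0985 and 0.1145 m and y of cover in the frame of well between -0.0045 and 0.0045 m and angle between the x axis of cover and the x axis of well, either way round below 0.04 rad and linear speed of cover below 0.01 m/s and distance of each of ramekin_a, ramekin_b, torch, sauce_bottle from where it was at the start of the episode below 0.02 m); the robot touches nothing.
It fails at once if the board is forced: more than 60 N between the cover and the well (contact force between cover and well above 60 N).
It fails at once if the tongue is forced: more than 20 N between the cover and the well while the board is still angled (over 0.08 rad) (angle between cover's own z axis and vertical above 0.08 rad and contact force between cover and well above 20 N).
It fails at once if the robot presses on the well itself with more than 15 N (contact force between any of the fingers, the arm and well above 15 N).
It fails at once if a ramekin, the torch or the sauce bottle is pushed away or tipped (distance of any of ramekin_a, ramekin_b, torch, sauce_bottle from where it was at the start of the episode above 0.02 m).
It also fails if it takes over 72 s, if anything falls off the work surface, if the arm or the gripper's body presses on something with over 40 N, if the wrist force passes 120 N, or if a joint passes its speed limit or range.

ROBOT

A 7-joint arm with a two-finger parallel gripper is mounted at the origin on the work surface. World frame = base frame: x ahead of the robot, y to its left, z up, the work surface at z = 0. Lengths are in m, angles in degrees, forces in N, time in s.
With the tool pointing down it reaches from about 0.425 to 0.875 m from the base axis. Payload 4.7 kg.
Tool frame: the origin (TCP) lies midway between the tips of the shut fingers; the grasp point (between the pads) lies 19 mm behind it; z points along the fingers, y is the direction in which the jaws open and shut (so a half turn about z gives the same grasp; the last joint's range is limited). The gripper opens to 87 mm and grips with 3 to 60 N. Pads are 19 mm wide; open, the fingers measure 117 mm over their backs; the gripper's body (75 mm by 190 mm) begins 51 mm behind the grasp point.
Start: joints at [-70.697, 18.392, -4.016, 83.108, 1.295, 78.541, -3.26], TCP at [0.206, 0.616, 0.223] pointing down, gripper open.
Joint ranges: [-163.93, 163.93], [-17.29, 119.83], [-79.2, 71.16], [3.27, 140.29], [-89.18, 269.18], [5.43, 117.66], [-154.24, 154.24]. Speed limits (degrees/s): [147.25, 147.25, 180, 180, 180, 180, 180].

INTERFACE

Orientations are given as a 3x3 rotation matrix whose columns are the frame's x, y, z axes.
In Python, from plant import robot gives the robot as it stands.
- The arm moves only by the tool apply_moves, never from a script. Its argument "motion" is a list of rows, each a list of 7 numbers: the finger opening in cm, from 0 to 8.7, then the shift along the world's x, y, z in cm, then the turn, a rotation vector about the world's x, y, z in rad. A call has exactly 5 rows; each row is the pose to reach, as a shift and turn from the pose measured when the call began; what a row does not reach only later rows make up. A row lasts 1/10 s, in which the tool goes at most 50 mm and 8.59 degrees, less where a joint would pass 70% of its speed; a pose out of reach is approached as far as the arm can. A call with a gripper value outside its range is refused whole. The fingers move at their own pace and stop on an object; "squeeze" is the grip in N (left out, the last holds). Time passes only in rows, so rows that repeat a pose let the fingers close, or fill a call up. It gives the time, the measured TCP pose, the force and the opening at its end, in the units of the state.
- robot.state(): the state, without advancing time (a new reading comes with each control period).
- robot.grab_frame(name): name is "side" or "top" or "wrist"; returns a dict with "color" (384x512x3 uint8, red, green, blue), "fx", "fy", "cx", "cy" (pixels), "xyz" and "orientation" of the camera in the world. Camera axes: x right, y down, z forward; pixel columns grow to the right and rows downward; lengths in m; the calibration is good to about 2 mm. A picture is of the moment at which its call begins. There is no depth.
- robot.close_job(): hands the job in, once; it reports no verdict.
Trained networks look in a picture, given as the dict that the camera call returned (one of the last four; its "shot" number tells which), for a name from the list of things; names that differ only in an ending like _2 or _b are one class to them, and where a whole thing is asked for, a point or a joint stands for the part that bears it (a point fixed in the world has none). Each returns a list of dicts, best first, with "score" (0 to 1); they miss things now and then, are a little off and sometimes report something else, mostly with a low value. They report only what shows in the picture. A call takes as long as a camera call.
- robot.regions_of(label, picture): "mask" (384x512 bool, what is visible of it).
- robot.place_of(label, picture): "centre" ([x, y, z] in m, in the coordinates of the camera as it stood for that picture, good to about 4 mm: a listed point, or the origin of a listed thing).
The state is a dict: "time_s": time; "q": joint angles; "qvel": joint speeds; "joint_torque": joint torques, N m; "tcp_pos": TCP position; "orientation": TCP orientation; "force": force on the tool from outside, world axes, zero at the start; "moment": the same for the moment, N m; "opening": finger opening in m.
Only numpy, scipy, OpenCV 4.12 (cv2) and the standard library are available. Lean on these libraries where they do the work, as an engineer would, in place of code of your own. Each camera call takes 0.05 s, during which the arm holds its last target.

## Working session

There is one attempt and no reset: what is moved stays moved. The work goes in short steps, Python scripts to look and compute and a tool call to move; the robot and the scene stay as the last step left them, time stands still between calls to the robot, and variables do not carry over. Pictures are saved under pics/ and viewed, and the job is handed in when it is done.

Besides the shell and the picture viewer there is one more tool, called as name([rows], argument=value, ...), one row to a line, values as JSON. apply_moves: Moves the arm, as the interface text tells. Its arguments: {"type":"object","properties":{"motion":{"type":"array"},"squeeze":{"type":"number"}},"required":["motion"]}

```bash
ls; mkdir -p pics; cat > h.py <<'E'
import numpy as np, cv2
from plant import robot
def snap(name,fn):
    f=robot.grab_frame(name); cv2.imwrite('pics/'+fn,f['color'][:,:,::-1]); return f
def w(f,c): return np.array(f['xyz'])+np.array(f['orientation'])@np.array(c)
def px(f,p):
    c=np.array(f['orientation']).T@(np.array(p)-np.array(f['xyz'])); return f['fx']*c[0]/c[2]+f['cx'],f['fy']*c[1]/c[2]+f['cy']
E
python3 - <<'E'
from h import *
s=robot.state(); print({k:np.round(v,3).tolist() for k,v in s.items()})
for n in ['top','side']:
    f=snap(n,n+'0.png'); print(n,np.round(f['xyz'],3),np.round(f['orientation'],3).tolist(),f['fx'])
    for l in ['cover','handle','tongue','cover_front','well','bay','groove','front_rail','keeper_face','ramekin_a','torch','sauce_bottle']:
        for d in robot.place_of(l,f)[:3]: print(l,round(d['score'],2),np.round(w(f,d['centre']),4))
E
```

```text
pics
{'time_s': 0.0, 'q': [-70.697, 18.437, -4.014, 83.173, 1.294, 78.541, -3.259], 'qvel': [-0.173, -0.02, -0.102, 0.074, -0.012, 0.01, 0.052], 'joint_torque': [0.001, -49.129, -0.403, -31.252, -0.064, 0.044, 0.0], 'tcp_pos': [0.206, 0.616, 0.222], 'orientation': [[-0.948, 0.317, -0.0], [0.317, 0.948, -0.002], [-0.0, -0.002, -1.0]], 'force': [-1.093, -0.131, 0.285], 'moment': [0.035, 0.004, -0.01], 'opening': 0.087}
top [0.494 0.164 1.125] [[-0.012, -0.996, 0.092], [-1.0, 0.015, 0.027], [-0.028, -0.091, -0.995]] 382.16433310445154
cover 0.59 [ 0.5794  0.2783 -0.0008]
cover 0.24 [0.5757 0.2753 0.0406]
cover_front 0.93 [ 0.4955  0.2527 -0.0023]
cover_front 0.24 [ 0.4694 -0.0479  0.0878]
well 0.97 [ 0.5556 -0.0653  0.0018]
bay 0.74 [ 0.6564 -0.0817  0.0843]
bay 0.72 [ 0.5584 -0.0617  0.078 ]
bay 0.21 [ 0.6626 -0.08    0.0817]
groove 0.57 [ 0.6512 -0.0781  0.0848]
groove 0.52 [ 0.4962  0.2515 -0.0021]
front_rail 0.72 [ 0.4704 -0.0453  0.0914]
keeper_face 0.65 [ 0.6616 -0.0796  0.0821]
ramekin_a 0.81 [0.6127 0.4786 0.0012]
ramekin_a 0.78 [ 4.380e-01  4.683e-01 -4.000e-04]
torch 0.7 [0.57
[... 266 characters left out ...]
-04]
cover 0.65 [ 7.599e-01  1.387e-01 -3.000e-04]
cover 0.58 [0.5792 0.2748 0.0426]
handle 0.9 [0.5788 0.2768 0.0412]
tongue 0.79 [0.6806 0.3025 0.001 ]
tongue 0.41 [0.5789 0.2755 0.04  ]
cover_front 0.83 [0.4882 0.2505 0.0006]
well 0.9 [ 0.5613 -0.0678  0.0019]
well 0.67 [0.7566 0.2633 0.002 ]
bay 0.75 [ 0.5536 -0.0647  0.0835]
groove 0.7 [ 0.6533 -0.0848  0.0812]
front_rail 0.93 [ 0.4703 -0.0441  0.0961]
keeper_face 0.95 [ 0.6658 -0.0863  0.0838]
keeper_face 0.43 [ 0.5564 -0.0652  0.082 ]
ramekin_a 0.92 [0.6135 0.4735 0.0011]
ramekin_a 0.69 [ 0.4368  0.4655 -0.001 ]
ramekin_a 0.44 [0.6811 0.3021 0.0025]
torch 0.78 [ 7.573e-01  2.633e-01 -6.000e-04]
sauce_bottle 0.81 [0.7595 0.1359 0.0042]
```

View pics/top0.png

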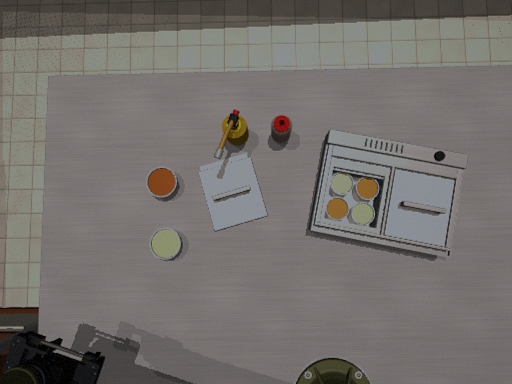

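View pics/side0.png

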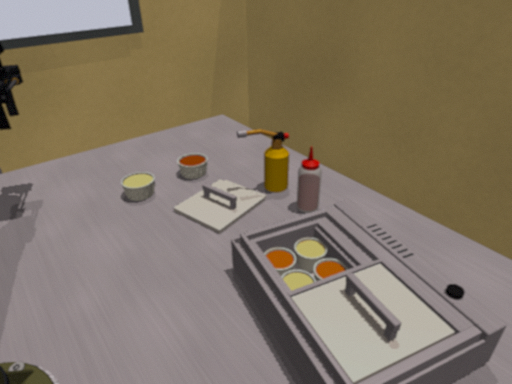

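```bash
cat >> h.py <<'E'
def ray(f,u,v,z):
    d=np.array(f['orientation'])@np.array([(u-f['cx'])/f['fx'],(v-f['cy'])/f['fy'],1]); o=np.array(f['xyz']); return o+d*(z-o[2])/d[2]
E
python3 - <<'E'
from h import *
f=snap('top','t1.png'); 
for z in (.13,.15,.17): print(z,ray(f,219,155,z),ray(f,235,113,z))
im=cv2.imread('pics/t1.png')
cv2.imwrite('pics/z1.png',cv2.resize(im[100:270,180:480],None,fx=2.6,fy=2.6,interpolation=cv2.INTER_CUBIC))
g=robot.grab_frame('side'); cv2.imwrite('pics/z2.png',cv2.resize(g['color'][110:384,160:512,::-1],None,fx=2.1,fy=2.1,interpolation=cv2.INTER_CUBIC))
P=[]
for k in range(4):
  for n in ('top','side'):
    h=robot.grab_frame(n); r={}
    for l in ['groove','front_rail','keeper_face','bay','well','tongue','cover_front','handle','cover']:
      r[l]=[np.round(w(h,d['centre'])[:3],4).tolist() for d in robot.place_of(l,h)[:1]]
    print(n,r)
E
```

```text
0.13 [0.67246776 0.29951589 0.13      ] [0.78514722 0.25639161 0.13      ]
0.15 [0.66887261 0.2968     0.15      ] [0.77928735 0.25454247 0.15      ]
0.17 [0.66527747 0.29408411 0.17      ] [0.77342747 0.25269333 0.17      ]
top {'groove': [[0.6537, -0.0788, 0.0829]], 'front_rail': [[0.4703, -0.0456, 0.0901]], 'keeper_face': [[0.6624, -0.0828, 0.0787]], 'bay': [[0.5599, -0.0616, 0.0804]], 'well': [[0.5579, -0.063, 0.0011]], 'tongue': [[0.6624, -0.0826, 0.0777]], 'cover_front': [[0.4955, 0.2524, -0.0013]], 'handle': [[0.5778, 0.2747, 0.0397]], 'cover': [[0.5759, 0.2776, -0.0003]]}
side {'groove': [[0.6527, -0.0811, 0.0813]], 'front_rail': [[0.4727, -0.0453, 0.0906]], 'keeper_face': [[0.663, -0.0836, 0.0803]], 'bay': [[0.555, -0.0642, 0.0827]], 'well': [[0.5591, -0.0668, 0.0011]], 'tongue': [[0.682, 0.3032, 0.0036]], 'cover_front': [[0.4908, 0.2499, 0.0029]], 'handle': [[0.58, 0.2735, 0.0394]], 'cover': [[0.5774, 0.2762, 0.0009]]}
top {'groove': [[0.6531, -0.0789, 0.0834]], 'front_rail': [[0.4708, -0.0423, 0.0906]], 'keeper_face': [[0.661, -0.0829, 0.0812]], 'bay': [[0.5595, -0.0591, 0
[... 1223 characters left out ...]
, 0.2719, 0.0386]], 'cover': []}
top {'groove': [[0.6536, -0.0786, 0.0832]], 'front_rail': [[0.4681, -0.0415, 0.0895]], 'keeper_face': [[0.6607, -0.0818, 0.0798]], 'bay': [[0.5572, -0.0633, 0.08]], 'well': [[0.5595, -0.0649, 0.0003]], 'tongue': [[0.687, 0.3028, 0.0002]], 'cover_front': [[0.4952, 0.2547, -0.003]], 'handle': [], 'cover': [[0.5765, 0.2764, 0.0008]]}
side {'groove': [[0.6511, -0.0832, 0.0808]], 'front_rail': [[0.4739, -0.0456, 0.0922]], 'keeper_face': [[0.6624, -0.0823, 0.0815]], 'bay': [], 'well': [[0.5614, -0.0651, 0.0032]], 'tongue': [[0.6827, 0.303, 0.0031]], 'cover_front': [[0.4885, 0.2498, -0.0002]], 'handle': [[0.5788, 0.2737, 0.0402]], 'cover': [[0.579, 0.2757, 0.0015]]}
```

View pics/z1.png

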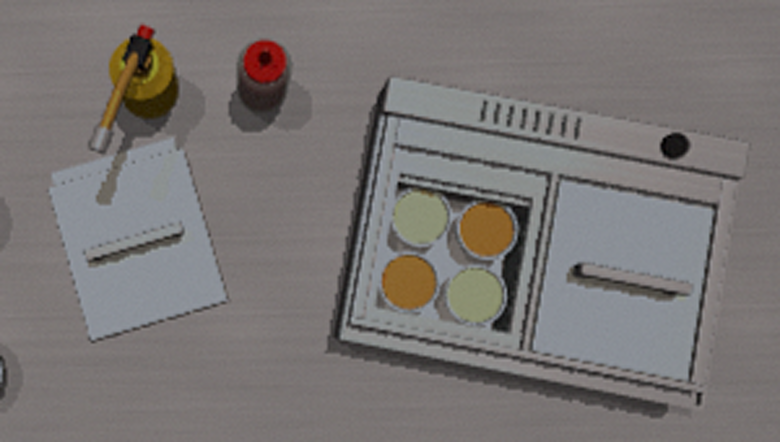

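View pics/z2.png

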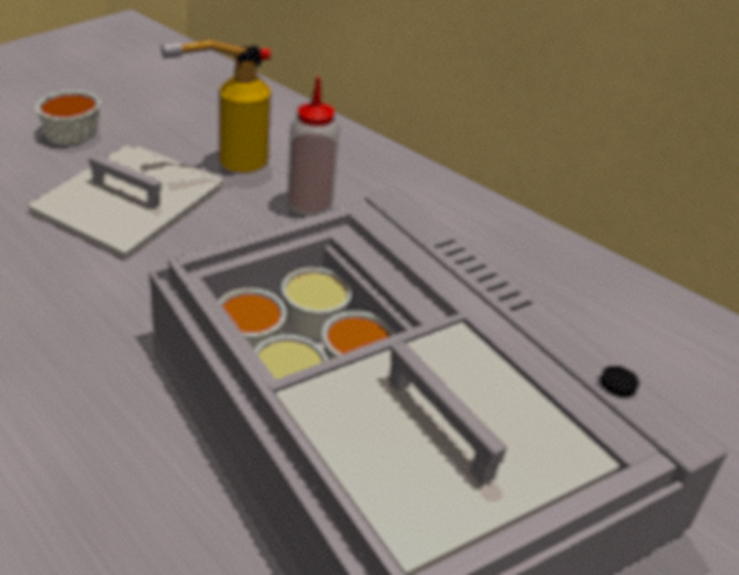

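```bash
cat >> h.py <<'E'
from scipy.spatial.transform import Rotation as Ro
def Rt(yaw,t):  # tool y along yaw dir, body leaning back by t (deg)
    t=np.radians(t); c=np.array([np.cos(yaw),np.sin(yaw),0]); u=np.array([0,0,1.])
    z=np.sin(t)*c-np.cos(t)*u; y=np.cos(t)*c+np.sin(t)*u; return np.column_stack([np.cross(y,z),y,z])
def to(p,R,n=5):
    s=robot.state(); d=(np.array(p)-s['tcp_pos'])*100; rv=Ro.from_matrix(np.array(R)@np.array(s['orientation']).T).as_rotvec()
    print('pos',np.round(s['tcp_pos'],4),'F',np.round(s['force'],2),'t',s['time_s'],'open',round(s['opening'],4))
    print('d cm',np.round(d,2),'rv',np.round(rv,3),'deg',round(np.degrees(np.linalg.norm(rv)),1)); 
    for i in range(1,n+1): print(np.round(d*i/n,2).tolist(),np.round(rv*i/n,3).tolist())
E
python3 - <<'E'
from h import *
# triangulate nozzle
a=robot.grab_frame('top');b=robot.grab_frame('side')
def Pm(f):
    R=np.array(f['orientation']).T; K=np.array([[f['fx'],0,f['cx']],[0,f['fy'],f['cy']],[0,0,1]]); return K@np.hstack([R,-R@np.array(f['xyz'])[:,None]])
def tri(p,q):
    X=cv2.triangulatePoints(Pm(a),Pm(b),np.array(p,float).reshape(2,1),np.array(q,float).reshape(2,1)).ravel(); return X[:3]/X[3]
print(tri((218.5,155),(239,134)))
# handle bar ends (top of bar, z~.048)
print(ray(a,180+90/2.6,100+257/2.6,.048),ray(a,180+183/2.6,100+233/2.6,.048))
H=np.array([.5785,.275,.04]); yaw=.255; cx=np.array([np.cos(yaw),np.sin(yaw),0])
p=H+.002*cx; 
to([p[0],p[1],.16],Rt(yaw,15),10)
E
```

```text
[0.66408765 0.29538505 0.17288273]
[0.56170161 0.32343375 0.048     ] [0.58644016 0.2217294  0.048     ]
pos [0.2062 0.6164 0.2226] F [-0.6  -0.65  0.17] t 5.5 open 0.0871
d cm [ 37.42 -34.09  -6.26] rv [ 0.186 -0.199 -0.987] deg 58.7
[3.74, -3.41, -0.63] [0.019, -0.02, -0.099]
[7.48, -6.82, -1.25] [0.037, -0.04, -0.197]
[11.23, -10.23, -1.88] [0.056, -0.06, -0.296]
[14.97, -13.64, -2.5] [0.074, -0.08, -0.395]
[18.71, -17.05, -3.13] [0.093, -0.1, -0.494]
[22.45, -20.46, -3.76] [0.112, -0.12, -0.592]
[26.2, -23.87, -4.38] [0.13, -0.139, -0.691]
[29.94, -27.28, -5.01] [0.149, -0.159, -0.79]
[33.68, -30.68, -5.63] [0.168, -0.179, -0.888]
[37.42, -34.09, -6.26] [0.186, -0.199, -0.987]
```

apply_moves([
  [3,3.5,-3.1,-0.5,0.018,-0.018,-0.09],
  [3,7,-6.3,-1,0.036,-0.036,-0.18],
  [3,10.5,-9.5,-1.5,0.054,-0.055,-0.27],
  [3,14,-12.7,-2,0.07,-0.075,-0.365],
  [3,17.5,-16,-2.5,0.088,-0.093,-0.46],
])

```text
time_s: 6.0
tcp_pos: [0.3824, 0.4551, 0.1977]
orientation: [[-0.704, 0.701, 0.111], [0.709, 0.702, 0.065], [-0.032, 0.124, -0.992]]
force: [0.3, 0.1, 0.0]
opening: 0.0552
```

```bash
python3 - <<'E'
from h import *
H=np.array([.5765,.274,.04]); yaw=.248; cx=np.array([np.cos(yaw),np.sin(yaw),0])
p=H+.002*cx; 
to([p[0],p[1],.16],Rt(yaw,15),6)
E
```

```text
pos [0.3824 0.4551 0.1977] F [0.32 0.14 0.01] t 6.0 open 0.0552
d cm [ 19.6  -18.06  -3.77] rv [ 0.097 -0.105 -0.53 ] deg 31.5
[3.27, -3.01, -0.63] [0.016, -0.017, -0.088]
[6.53, -6.02, -1.26] [0.032, -0.035, -0.177]
[9.8, -9.03, -1.89] [0.048, -0.052, -0.265]
[13.07, -12.04, -2.51] [0.065, -0.07, -0.354]
[16.33, -15.05, -3.14] [0.081, -0.087, -0.442]
[19.6, -18.06, -3.77] [0.097, -0.105, -0.53]
```

apply_moves([
  [3,3.5,-3.2,-0.6,0.018,-0.018,-0.1],
  [3,7,-6.4,-1.2,0.036,-0.037,-0.19],
  [3,10.6,-9.7,-1.8,0.052,-0.056,-0.285],
  [3,14.2,-13.0,-2.5,0.07,-0.075,-0.38],
  [3,17.8,-16.3,-3.2,0.088,-0.095,-0.48],
])

```text
time_s: 6.5
tcp_pos: [0.5618, 0.2905, 0.166]
orientation: [[-0.29, 0.926, 0.24], [0.957, 0.282, 0.068], [-0.005, 0.249, -0.968]]
force: [0.8, 0.9, -0.4]
opening: 0.0308
```

```bash
python3 - <<'E'
from h import *
H=np.array([.5765,.274,.04]); yaw=.248; cx=np.array([np.cos(yaw),np.sin(yaw),0])
p=H+.002*cx; 
to([p[0],p[1],.08],Rt(yaw,15),5)
f=snap('wrist','w1.png'); print(f['xyz'])
for n in ('cover','handle','tongue','cover_front'):
  for d in robot.place_of(n,f)[:2]: print(n,d['score'],w(f,d['centre']))
E
```

```text
pos [0.5618 0.2905 0.166 ] F [ 0.78  0.94 -0.45] t 6.5 open 0.0308
d cm [ 1.66 -1.6  -8.6 ] rv [ 0.008 -0.008 -0.046] deg 2.7
[0.33, -0.32, -1.72] [0.002, -0.002, -0.009]
[0.67, -0.64, -3.44] [0.003, -0.003, -0.019]
[1.0, -0.96, -5.16] [0.005, -0.005, -0.028]
[1.33, -1.28, -6.88] [0.006, -0.007, -0.037]
[1.66, -1.6, -8.6] [0.008, -0.008, -0.046]
[0.49911989 0.36051692 0.32183683]
cover 0.93 [ 0.57559625  0.27875373 -0.00284412]
handle 0.8 [0.57674168 0.27994441 0.04283301]
tongue 0.62 [ 0.68191262  0.30587993 -0.00180499]
cover_front 0.97 [4.91094763e-01 2.55520345e-01 4.90228489e-04]
```

View pics/w1.png

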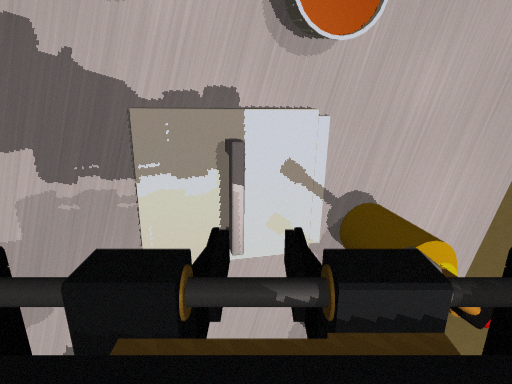

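apply_moves([
  [3,0.8,-0.7,0,0.003,-0.003,-0.02],
  [3,1.7,-1.4,-1.5,0.008,-0.008,-0.046],
  [3,1.7,-1.4,-4.5,0.008,-0.008,-0.046],
  [3,1.7,-1.4,-7.5,0.008,-0.008,-0.046],
  [3,1.7,-1.4,-10.0,0.008,-0.008,-0.046],
])

```text
time_s: 7.25
tcp_pos: [0.5763, 0.2797, 0.0645]
orientation: [[-0.252, 0.935, 0.248], [0.968, 0.244, 0.065], [0.0, 0.256, -0.967]]
force: [-0.5, -0.1, 0.1]
opening: 0.0297
```

```bash
python3 - <<'E'
from h import *
H=np.array([.5765,.276,.04]); yaw=.248; cx=np.array([np.cos(yaw),np.sin(yaw),0])
p=H+.002*cx; 
to([p[0],p[1],.028],Rt(yaw,15),5)
f=snap('wrist','w2.png');f=snap('side','s2.png')
E
```

```text
pos [0.5763 0.2797 0.0645] F [-0.49 -0.09  0.09] t 7.25 open 0.0297
d cm [ 0.21 -0.32 -3.65] rv [ 0.    -0.003 -0.007] deg 0.4
[0.04, -0.06, -0.73] [0.0, -0.001, -0.001]
[0.08, -0.13, -1.46] [0.0, -0.001, -0.003]
[0.13, -0.19, -2.19] [0.0, -0.002, -0.004]
[0.17, -0.25, -2.92] [0.0, -0.002, -0.006]
[0.21, -0.32, -3.65] [0.0, -0.003, -0.007]
```

View pics/w2.png

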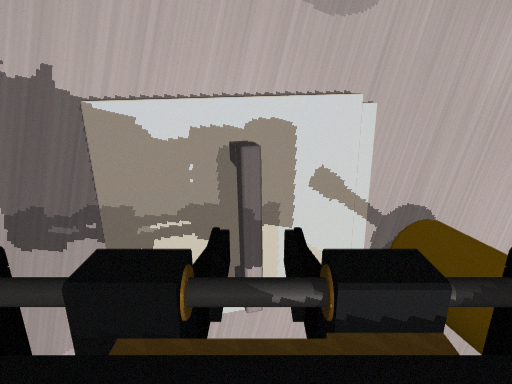

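View pics/s2.png

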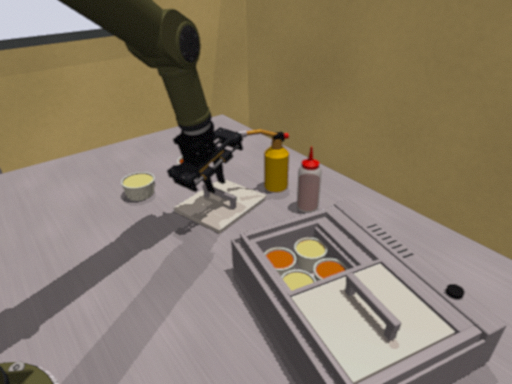

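apply_moves([
  [3,-0.1,-0.2,-0.7,0,0,0],
  [3,-0.1,-0.4,-1.5,0,0,0],
  [3,-0.1,-0.4,-2.3,0,0,0],
  [3,-0.1,-0.4,-3.0,0,0,0],
  [3,-0.1,-0.4,-3.5,0,0,0],
])

```text
time_s: 7.85
tcp_pos: [0.5751, 0.2751, 0.028]
orientation: [[-0.252, 0.936, 0.247], [0.968, 0.244, 0.063], [-0.001, 0.255, -0.967]]
force: [4.2, 0.6, 4.3]
opening: 0.03
```

```bash
python3 - <<'E'
from h import *
s=robot.state(); print(s['tcp_pos'],s['force'])
f=snap('side','s3.png'); cv2.imwrite('pics/s3.png',cv2.resize(f['color'][60:260,140:340,::-1],None,fx=3,fy=3))
E
```

```text
[0.57512408 0.27513553 0.0280298 ] [4.18471718 0.62899604 4.30801193]
```

View pics/s3.png

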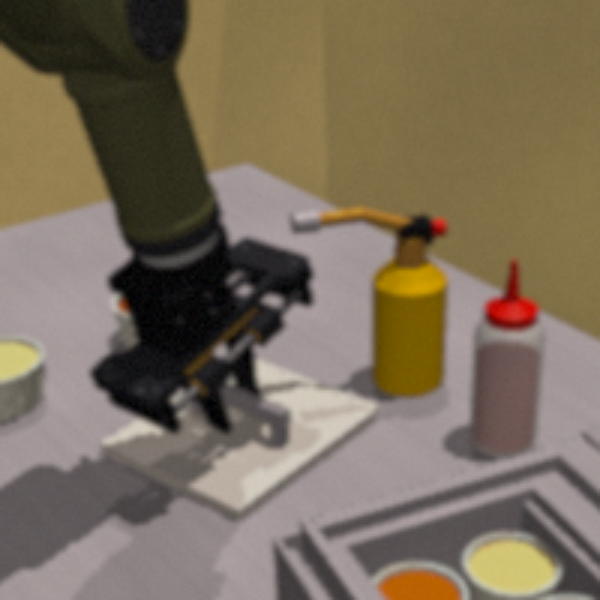

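apply_moves([
  [3,-0.8,-0.2,0,0,0,0],
  [3,-1.8,-0.45,0,0,0,0],
  [3,-3.0,-0.75,0,0,0,0],
  [3,-4.0,-1.0,0,0,0,0],
  [3,-4.6,-1.15,0,0,0,0],
])

```text
time_s: 8.4
tcp_pos: [0.5283, 0.2637, 0.0281]
orientation: [[-0.253, 0.935, 0.247], [0.968, 0.244, 0.064], [-0.001, 0.255, -0.967]]
force: [4.8, 0.6, 0.5]
opening: 0.0301
```

apply_moves([
  [3,0.3,0.1,0.2,0,0,0],
  [3,0.5,0.12,1,0,0,0],
  [3,0.5,0.12,3,0,0,0],
  [6,0.5,0.12,5.5,0,0,0],
  [6,0.5,0.12,7,0,0,0],
])

```text
time_s: 8.9
tcp_pos: [0.5335, 0.2649, 0.0997]
orientation: [[-0.252, 0.936, 0.247], [0.968, 0.244, 0.064], [-0.001, 0.255, -0.967]]
force: [0.9, 0.4, -0.2]
opening: 0.0394
```

```bash
python3 - <<'E'
from h import *
s=robot.state(); print(s['tcp_pos'],s['force'])
for c in ('side','top','wrist'):
  f=snap(c,c+'4.png')
  for n in ('cover','handle','tongue','cover_front','torch'):
    for d in robot.place_of(n,f)[:1]: print(c,n,round(d['score'],2),w(f,d['centre']).round(4))
E
```

```text
[0.53352505 0.26490395 0.09972917] [ 0.93333823  0.36132581 -0.19980438]
side cover 0.83 [0.5311 0.2642 0.0019]
side handle 0.92 [0.5326 0.266  0.0378]
side tongue 0.93 [0.6345 0.2892 0.0042]
side cover_front 0.79 [ 0.4432  0.2392 -0.0008]
side torch 0.81 [ 0.7561  0.265  -0.003 ]
top cover 0.68 [0.5316 0.2685 0.0018]
top handle 0.93 [0.5297 0.2645 0.0379]
top tongue 0.76 [ 6.390e-01  2.898e-01 -6.000e-04]
top cover_front 0.87 [ 0.4478  0.2467 -0.0039]
top torch 0.65 [0.76   0.2638 0.0016]
wrist cover 0.72 [5.280e-01 2.672e-01 3.000e-04]
wrist handle 0.66 [0.5323 0.2703 0.0406]
wrist tongue 0.88 [6.350e-01 2.927e-01 2.000e-04]
wrist cover_front 0.75 [ 0.4411  0.2445 -0.0021]
wrist torch 0.71 [ 0.755   0.2679 -0.0017]
```

View pics/side4.png

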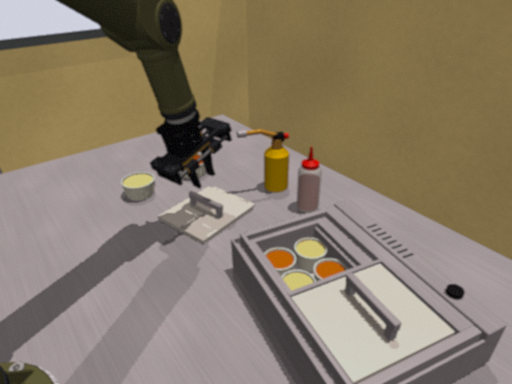

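View pics/wrist4.png

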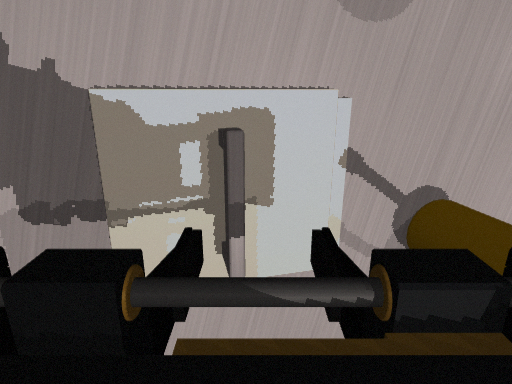

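```bash
python3 - <<'E'
from h import *
to([.5315,.266,.07],Rt(.245,0),5)
E
```

```text
pos [0.5333 0.2649 0.0981] F [ 0.42 -0.26  0.78] t 9.8 open 0.0602
d cm [-0.18  0.11 -2.81] rv [-0.063  0.25  -0.01 ] deg 14.8
[-0.04, 0.02, -0.56] [-0.013, 0.05, -0.002]
[-0.07, 0.04, -1.13] [-0.025, 0.1, -0.004]
[-0.11, 0.07, -1.69] [-0.038, 0.15, -0.006]
[-0.14, 0.09, -2.25] [-0.051, 0.2, -0.008]
[-0.18, 0.11, -2.81] [-0.063, 0.25, -0.01]
```

apply_moves([
  [6,-0.1,0.1,0,-0.021,0.083,-0.003],
  [6,-0.2,0.1,-0.5,-0.042,0.166,-0.006],
  [6,-0.2,0.1,-2.5,-0.063,0.25,-0.01],
  [6,-0.2,0.1,-5,-0.063,0.25,-0.01],
  [6,-0.2,0.1,-7.2,-0.063,0.25,-0.01],
])

```text
time_s: 10.3
tcp_pos: [0.532, 0.2658, 0.0249]
orientation: [[-0.243, 0.97, 0.0], [0.97, 0.243, -0.0], [-0.0, 0.0, -1.0]]
force: [0.5, -0.2, -0.7]
opening: 0.0601
```

```bash
python3 - <<'E'
from h import *
to([.5315,.266,.021],Rt(.245,0),5)
f=snap('side','s5.png');f=snap('wrist','w5.png')
E
```

```text
pos [0.532  0.2658 0.0249] F [ 0.45 -0.18 -0.7 ] t 10.3 open 0.0601
d cm [-0.05  0.02 -0.39] rv [0. 0. 0.] deg 0.0
[-0.01, 0.0, -0.08] [0.0, 0.0, 0.0]
[-0.02, 0.01, -0.16] [0.0, 0.0, 0.0]
[-0.03, 0.01, -0.24] [0.0, 0.0, 0.0]
[-0.04, 0.02, -0.31] [0.0, 0.0, 0.0]
[-0.05, 0.02, -0.39] [0.0, 0.0, 0.0]
```

View pics/s5.png

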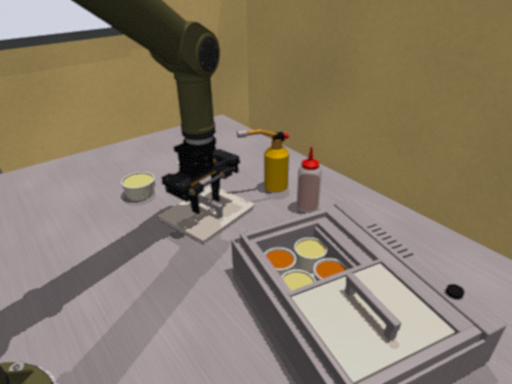

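View pics/w5.png

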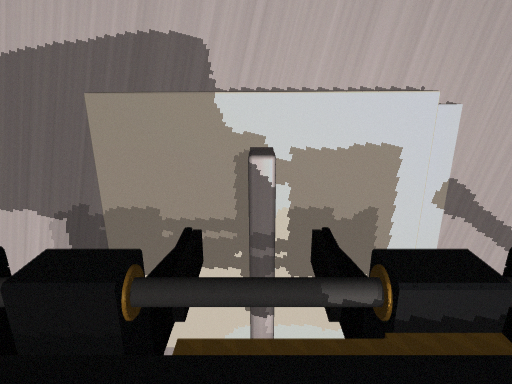

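apply_moves([
  [6,0,0,-0.3,0,0,0],
  [0,0,0,-0.4,0,0,0],
  [0,0,0,-0.4,0,0,0],
  [0,0,0,-0.4,0,0,0],
  [0,0,0,-0.4,0,0,0],
], squeeze=55)

```text
time_s: 10.9
tcp_pos: [0.5293, 0.2648, 0.0196]
orientation: [[-0.243, 0.97, -0.004], [0.97, 0.243, -0.003], [-0.001, -0.005, -1.0]]
force: [0.1, 0.4, 0.2]
opening: 0.0355
```

apply_moves([
  [0,0,0,0,0,0,0],
  [0,0,0,0,0,0,0],
  [0,0,0,0.3,0,0,0],
  [0,0,0,1,0,0,0],
  [0,0,0,2,0,0,0],
])

```text
time_s: 11.4
tcp_pos: [0.528, 0.2642, 0.0389]
orientation: [[-0.243, 0.97, -0.007], [0.97, 0.243, -0.004], [-0.002, -0.008, -1.0]]
force: [0.1, 0.1, -4.2]
opening: 0.011
```

```bash
python3 - <<'E'
from h import *
s=robot.state(); print(s['tcp_pos'],s['force'],s['opening'],s['orientation'],s['moment'])
E
```

```text
[0.52804579 0.26415562 0.03889907] [ 0.08929484  0.06397345 -4.17018908] 0.010972333887840193 [[-0.24306624  0.96998608 -0.00676804]
 [ 0.97000671  0.24304229 -0.00417353]
 [-0.00240335 -0.00757949 -0.99996839]] [-0.12172901  0.06573573 -0.02361319]
```

```bash
cat >> h.py <<'E'
W=np.array([.559,-.063,0]); PSI=-.196; HU=.0196; YO=0.0
def wax(): return np.array([np.cos(PSI),np.sin(PSI),0]),np.array([-np.sin(PSI),np.cos(PSI),0])
def tippose(x,z,th,y=0,yaw=None):
    a,b=wax(); R=Rt(PSI if yaw is None else yaw,-np.degrees(th)); up=-R[:,2]; yt=R[:,1]
    return W+x*a+(y+YO)*b+np.array([0,0,z])-.106*yt+HU*up, R
def tip():  # current tip in well frame, front, angle
    s=robot.state(); R=np.array(s['orientation']); p=np.array(s['tcp_pos']); up=-R[:,2]; yt=R[:,1]
    a,b=wax(); o=[]
    for L in (.106,-.09):
        q=p+L*yt-HU*up-W; o.append(np.round(np.array([q@a,q@b-YO,q[2]])*1000,2))
    F=np.array(s['force']); 
    print('t',round(s['time_s'],2),'tip mm',o[0],'front',o[1],'pitch',round(-np.arcsin(yt[2]),4),'roll',round(np.arcsin(R[2,0]),4),'yawrel',round(np.arctan2(yt[1],yt[0])-PSI,4),'F well',np.round([F@a,F@b,F[2]],2),'M',np.round(s['moment'],2),'op',round(s['opening'],4))
def go(x,z,th,y=0,n=5,yaw=None):
    p,R=tippose(x,z,th,y,yaw); to(p,R,n)
E
python3 - <<'E'
from h import *
tip()
go(.07,.14,.2,0,10)
E
```

```text
t 11.4 tip mm [  1.64 360.05  18.5 ] front [-175.56  276.3    19.98] pitch 0.0076 roll -0.0024 yawrel 0.4415 F well [ 0.08  0.08 -4.17] M [-0.12  0.07 -0.02] op 0.011
pos [0.528  0.2642 0.0389] F [ 0.09  0.06 -4.17] t 11.4 open 0.011
d cm [  0.15 -32.13  14.14] rv [-0.002  0.194 -0.44 ] deg 27.6
[0.02, -3.21, 1.41] [-0.0, 0.019, -0.044]
[0.03, -6.43, 2.83] [-0.0, 0.039, -0.088]
[0.05, -9.64, 4.24] [-0.001, 0.058, -0.132]
[0.06, -12.85, 5.65] [-0.001, 0.078, -0.176]
[0.08, -16.07, 7.07] [-0.001, 0.097, -0.22]
[0.09, -19.28, 8.48] [-0.001, 0.116, -0.264]
[0.11, -22.49, 9.9] [-0.002, 0.136, -0.308]
[0.12, -25.71, 11.31] [-0.002, 0.155, -0.352]
[0.14, -28.92, 12.72] [-0.002, 0.175, -0.396]
[0.15, -32.13, 14.14] [-0.002, 0.194, -0.44]
```

apply_moves([
  [0,0,-0.5,3,0,0,0],
  [0,0,-1.5,7,0,0.01,-0.02],
  [0,0,-4,11,0,0.03,-0.06],
  [0,0,-7.5,14,0,0.05,-0.12],
  [0,0.1,-11.5,14.5,0,0.07,-0.18],
])

```text
time_s: 11.9
tcp_pos: [0.5311, 0.15, 0.1891]
orientation: [[-0.065, 0.995, -0.07], [0.998, 0.066, 0.007], [0.012, -0.07, -0.998]]
force: [1.4, -0.2, -4.0]
opening: 0.012
```

```bash
python3 - <<'E'
from h import *
tip()
go(.07,.14,.2,0,5)
E
```

```text
t 11.9 tip mm [ 31.94 230.78 162.13] front [-156.9   180.06  175.77] pitch 0.0696 roll 0.012 yawrel 0.2624 F well [ 1.37  0.1  -4.02] M [-0.17 -0.28 -0.05] op 0.012
pos [0.5311 0.15   0.1891] F [ 1.37 -0.17 -4.02] t 11.9 open 0.012
d cm [ -0.16 -20.71  -0.88] rv [-0.004  0.131 -0.26 ] deg 16.7
[-0.03, -4.14, -0.18] [-0.001, 0.026, -0.052]
[-0.06, -8.29, -0.35] [-0.001, 0.052, -0.104]
[-0.09, -12.43, -0.53] [-0.002, 0.079, -0.156]
[-0.12, -16.57, -0.7] [-0.003, 0.105, -0.208]
[-0.16, -20.71, -0.88] [-0.004, 0.131, -0.26]
```

apply_moves([
  [0,0,-3.8,0,-0.001,0.026,-0.052],
  [0,0,-8,0,-0.001,0.052,-0.104],
  [0,-0.1,-12.2,-0.2,-0.002,0.079,-0.156],
  [0,-0.1,-16.4,-0.4,-0.003,0.105,-0.208],
  [0,-0.2,-20.2,-0.6,-0.004,0.131,-0.26],
])

```text
time_s: 12.4
tcp_pos: [0.5289, -0.0543, 0.1837]
orientation: [[0.197, 0.961, -0.194], [0.98, -0.193, 0.039], [-0.001, -0.198, -0.98]]
force: [-0.1, 0.3, -4.8]
opening: 0.0114
```

apply_moves([
  [0,0,0,0,0,0,0],
  [0,0,-0.2,0,0,0,0],
  [0,0,-0.2,0,0,0,0],
  [0,0,-0.2,0,0,0,0],
  [0,0,-0.2,0,0,0,0],
])

```text
time_s: 12.9
tcp_pos: [0.529, -0.0547, 0.1838]
orientation: [[0.195, 0.961, -0.194], [0.981, -0.191, 0.039], [0.0, -0.198, -0.98]]
force: [0.2, 0.7, -4.9]
opening: 0.0115
```

```bash
python3 - <<'E'
from h import *
tip()
a,b=wax()
for c in ('side','top','wrist'):
  f=snap(c,c+'6.png')
  for n in ('cover','handle','tongue','cover_front','groove','front_rail','bay','well'):
    for d in robot.place_of(n,f)[:2]:
      q=w(f,d['centre'])-W; print(c,n,round(d['score'],2),np.round([q@a*1e3,q@b*1e3,q[2]*1e3],1))
E
```

```text
t 12.9 tip mm [ 68.98   2.29 143.59] front [-123.14    2.26  182.43] pitch 0.1995 roll 0.0001 yawrel 0.0001 F well [ 0.06  0.68 -4.94] M [-0.25 -0.32 -0.03] op 0.0115
side cover 0.69 [-40.1   1.4 160.4]
side handle 0.63 [-26.1   2.  199.6]
side handle 0.23 [-52.1 538.1  -1.6]
side tongue 0.77 [ 66.6   1.3 141.4]
side cover_front 0.94 [-125.2   -2.7  180.5]
side groove 0.87 [94.  -2.3 81.6]
side front_rail 0.89 [-89.3  -0.1  90.9]
side bay 0.96 [-4.4 -3.6 82.6]
side bay 0.56 [-224.5  491.8   -0.6]
side well 0.91 [ 1.6 -1.7  1.8]
top cover 0.87 [-33.4   3.4 163.1]
top cover 0.26 [131.4 359.5   1. ]
top handle 0.81 [-28.   -4.3 199.1]
top tongue 0.68 [ 73.3   2.5 143.8]
top cover_front 0.62 [-121.4    4.8  174.7]
top groove 0.77 [95.8  2.9 83.3]
top front_rail 0.18 [-223.8  498.1   -1.7]
wrist cover 0.89 [-36.1   2.5 159.7]
wrist cover 0.65 [ 66.9   3.  139.1]
wrist handle 0.81 [-26.4   3.7 201.2]
wrist tongue 0.98 [6.840e+01 1.000e-01 1.414e+02]
wrist cover_front 0.88 [-124.2    2.5  178.3]
wrist groove 0.71 [97.8  1.3 78.7]
wrist front_rail 0.4 [107.5   0.8  77.4]
```

View pics/side6.png

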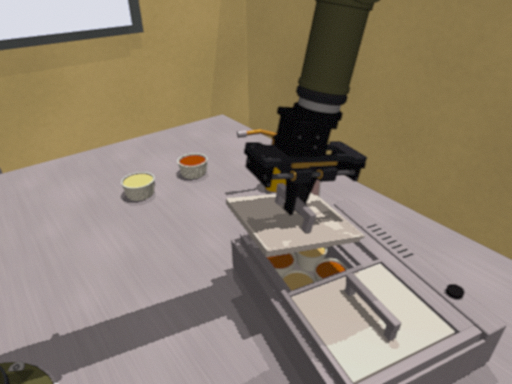

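View pics/wrist6.png

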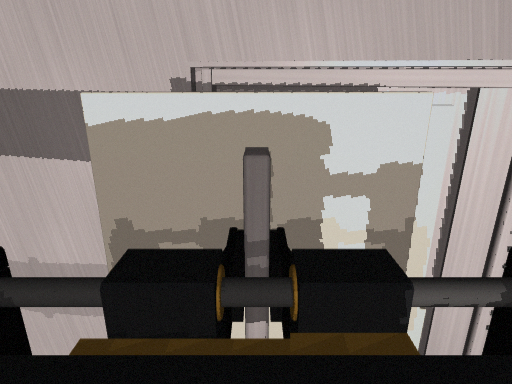

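View pics/top6.png

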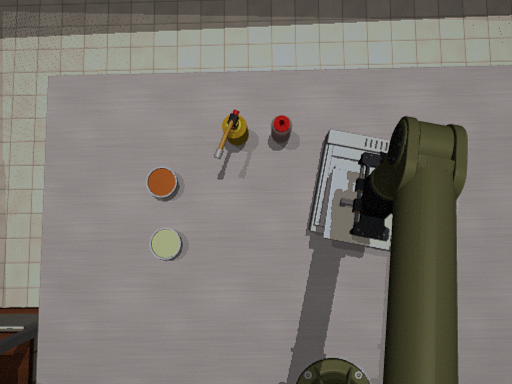

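```bash
python3 - <<'E'
from h import *
go(.082,.098,.2,0,5)
E
```

```text
pos [ 0.5289 -0.0562  0.1837] F [ 0.08 -0.47 -3.77] t 14.25 open 0.0116
d cm [ 1.24 -0.33 -4.55] rv [0.001 0.    0.002] deg 0.1
[0.25, -0.07, -0.91] [0.0, 0.0, 0.0]
[0.5, -0.13, -1.82] [0.0, 0.0, 0.001]
[0.75, -0.2, -2.73] [0.0, 0.0, 0.001]
[1.0, -0.26, -3.64] [0.0, 0.0, 0.002]
[1.24, -0.33, -4.55] [0.001, 0.0, 0.002]
```

apply_moves([
  [0,0.3,-0.1,-0.9,0,0,0],
  [0,0.6,-0.2,-1.8,0,0,0],
  [0,1.0,-0.25,-2.9,0,0,0],
  [0,1.25,-0.3,-3.9,0,0,0],
  [0,1.25,-0.3,-4.5,0,0,0],
])

```text
time_s: 14.75
tcp_pos: [0.541, -0.0592, 0.1369]
orientation: [[0.197, 0.96, -0.196], [0.98, -0.193, 0.038], [-0.001, -0.2, -0.98]]
force: [-1.0, 0.0, -3.9]
opening: 0.0111
```

```bash
python3 - <<'E'
from h import *
tip()
a,b=wax()
f=snap('wrist','w7.png'); f2=snap('side','s7.png'); tip()
im=f['color'][:,:,::-1]; cv2.imwrite('pics/w7z.png',cv2.resize(im[40:250,60:512],None,fx=1.75,fy=2.5,interpolation=cv2.INTER_CUBIC))
im=f2['color'][:,:,::-1]; cv2.imwrite('pics/s7z.png',cv2.resize(im[160:360,210:470],None,fx=3,fy=3,interpolation=cv2.INTER_CUBIC))
def pw(x,y,z): return W+x*a+y*b+np.array([0,0,z])
# predicted pixels, wrist: cheek inner top edge y=+83, z=92, lip edge, 
for x in (-.08,0,.08): print('cheek',np.round(px(f,pw(x,.083,.092)),1),'side div',np.round(px(f2,pw(x,-.083,.092)),1))
E
```

```text
t 14.75 tip mm [81.59 -0.11 96.52] front [-110.45    0.42  135.73] pitch 0.2015 roll -0.0014 yawrel -0.0028 F well [-1.01 -0.17 -3.95] M [-0.22 -0.32  0.05] op 0.0111
t 14.85 tip mm [81.02 -0.17 96.72] front [-110.98    0.39  136.1 ] pitch 0.2023 roll -0.0013 yawrel -0.0029 F well [ 0.32 -0.42 -3.9 ] M [-0.2  -0.28  0.  ] op 0.0112
cheek [174.7  89.4] side div [290.7 292.5]
cheek [300.9  89.2] side div [331.7 276.7]
cheek [449.   89.1] side div [369.2 262.2]
```

View pics/w7z.png

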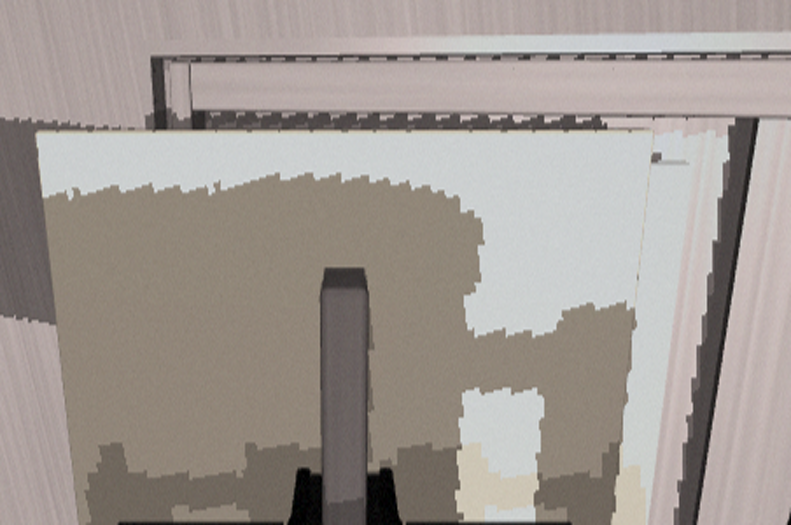

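View pics/s7z.png

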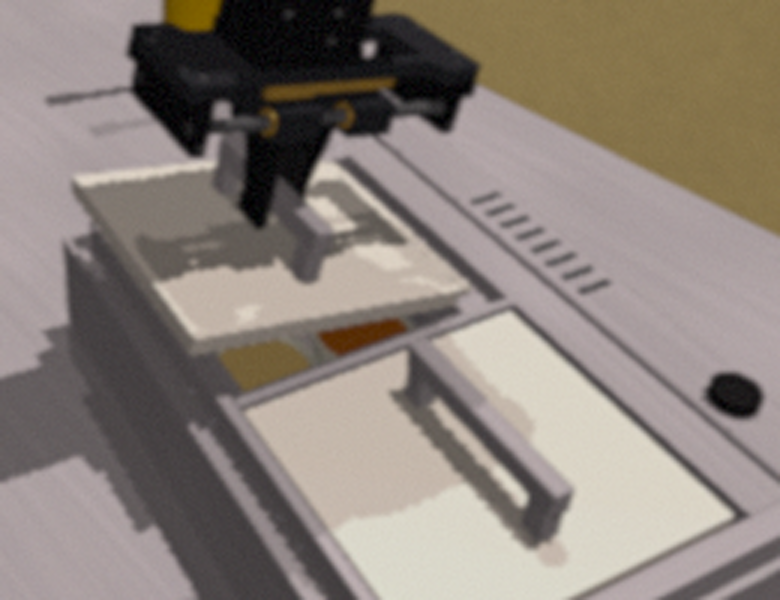

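```bash
python3 - <<'E'
from h import *
a,b=wax()
s=robot.state(); R=np.array(s['orientation']); p=np.array(s['tcp_pos'])
f=robot.grab_frame('wrist'); g=robot.grab_frame('side')
def cv(x,y,z): return p+R[:,1]*x+R[:,0]*y+(-R[:,2])*(z-HU)
print('wrist cover left edge top',[np.round(px(f,cv(x,.08,.012)),1) for x in (-.08,0,.08)])
print('wrist bar left end top',np.round(px(f,cv(0,.055,.048)),1))
print('tongue left',np.round(px(f,cv(.106,.073,.005)),1),'per mm',np.round(px(f,cv(0,.081,.012)),1))
for c in ((-.09,-.08,.012),(.09,-.08,.012),(-.09,.08,.012),(-.09,-.08,0),(0,-.055,.048)): 
  q=px(g,cv(*c)); print('side',c,np.round(q,1),'zoom',np.round([(q[0]-210)*3,(q[1]-160)*3],0))
for y in (-.083,-.093):
 for x in (-.09,0,.09):
  q=px(g,W+x*a+y*b+np.array([0,0,.092])); print('div',x,y,np.round([(q[0]-210)*3,(q[1]-160)*3],0))
im=f['color'].astype(int).sum(2)
for c in (200,260,330,380): print(c,im[60:98,c].tolist())
E
```

```text
wrist cover left edge top [array([94.8, 96. ]), array([255.5,  96. ]), array([416.2,  95.9])]
wrist bar left end top [255.3 161. ]
tongue left [457.6 109.4] per mm [255.5  93.9]
side (-0.09, -0.08, 0.012) [274.4 271.1] zoom [193. 333.]
side (0.09, -0.08, 0.012) [364.  254.8] zoom [462. 284.]
side (-0.09, 0.08, 0.012) [233.4 216.7] zoom [ 70. 170.]
side (-0.09, -0.08, 0) [272.9 277.3] zoom [189. 352.]
side (0, -0.055, 0.048) [318.8 235.5] zoom [326. 227.]
div -0.09 -0.083 [226. 404.]
div 0 -0.083 [365. 350.]
div 0.09 -0.083 [491. 301.]
div -0.09 -0.093 [235. 416.]
div 0 -0.093 [376. 361.]
div 0.09 -0.093 [503. 312.]
200 [505, 506, 255, 186, 248, 452, 511, 510, 515, 517, 513, 512, 513, 514, 506, 510, 510, 515, 528, 528, 525, 524, 523, 462, 328, 415, 253, 216, 213, 227, 290, 259, 503, 599, 607, 617, 614, 620]
260 [544, 451, 244, 440, 392, 486, 516, 522, 521, 537, 534, 525, 535, 526, 522, 526, 525, 526, 531, 530, 525, 516, 534, 524, 412, 217, 222, 219, 237, 227, 235, 246, 519, 607, 614, 612, 623, 619]
330 [612, 404, 207, 195, 442, 527, 542, 534, 543, 538, 531, 539, 544, 548, 543, 538, 546, 536, 535, 537, 532, 533, 532, 530, 443, 349, 539, 296, 235, 240, 312, 270, 363, 583, 616, 615, 610, 622]
380 [622, 242, 201, 190, 450, 552, 554, 552, 560, 553, 551, 553, 546, 554, 565, 559, 553, 556, 541, 537, 537, 550, 549, 547, 523, 406, 449, 567, 310, 245, 305, 256, 532, 601, 612, 618, 616, 614]
```

apply_moves([
  [0,0.02,0.1,-0.3,0,0,0],
  [0,0.02,0.1,-0.6,0,0,0],
  [0,0.02,0.1,-0.9,0,0,0],
  [0,0.02,0.1,-1.1,0,0,0],
  [0,0.02,0.1,-1.25,0,0,0],
])

```text
time_s: 15.45
tcp_pos: [0.5414, -0.0583, 0.1259]
orientation: [[0.197, 0.961, -0.195], [0.98, -0.193, 0.039], [-0.001, -0.199, -0.98]]
force: [0.1, -0.4, -4.2]
opening: 0.0115
```

```bash
python3 - <<'E'
from h import *
tip()
E
```

```text
t 15.45 tip mm [81.82  0.92 85.66] front [-110.27    1.45  124.62] pitch 0.2001 roll -0.0007 yawrel -0.0027 F well [ 0.22 -0.39 -4.2 ] M [-0.17 -0.31  0.01] op 0.0115
```

apply_moves([
  [0,0,0,-0.15,0,0,0],
  [0,0,0,-0.25,0,0,0],
  [0,0,0,-0.33,0,0,0],
  [0,0,0,-0.4,0,0,0],
  [0,0,0,-0.45,0,0,0],
])

```text
time_s: 15.95
tcp_pos: [0.541, -0.0582, 0.1218]
orientation: [[0.197, 0.961, -0.196], [0.98, -0.193, 0.039], [-0.0, -0.2, -0.98]]
force: [-2.9, 0.2, 0.0]
opening: 0.0114
```

```bash
python3 - <<'E'
from h import *
tip()
E
```

```text
t 15.95 tip mm [81.39  0.95 81.42] front [-110.67    1.47  120.56] pitch 0.201 roll -0.0005 yawrel -0.0027 F well [-2.89 -0.33  0.  ] M [-0.08  0.29 -0.02] op 0.0114
```

apply_moves([
  [0,0,0,0.06,0,0,0],
  [0,0.2,-0.04,0.06,0,0,0],
  [0,0.4,-0.08,0.06,0,0,0],
  [0,0.6,-0.12,0.06,0,0,0],
  [0,0.8,-0.16,0.06,0,0,0],
])

```text
time_s: 16.45
tcp_pos: [0.5492, -0.0598, 0.1224]
orientation: [[0.197, 0.961, -0.196], [0.98, -0.193, 0.039], [-0.001, -0.2, -0.98]]
force: [-1.5, 0.4, -3.4]
opening: 0.0116
```

```bash
python3 - <<'E'
from h import *
tip()
E
```

```text
t 16.45 tip mm [89.66  0.93 82.01] front [-102.38    1.45  121.2 ] pitch 0.2013 roll -0.0005 yawrel -0.0027 F well [-1.5   0.08 -3.35] M [-0.17 -0.03 -0.06] op 0.0116
```

apply_moves([
  [0,0.15,-0.03,0,0,0,0],
  [0,0.3,-0.06,0,0,0,0],
  [0,0.45,-0.09,0,0,0,0],
  [0,0.6,-0.12,0,0,0,0],
  [0,0.7,-0.14,0,0,0,0],
])

```text
time_s: 16.95
tcp_pos: [0.5563, -0.0612, 0.1224]
orientation: [[0.197, 0.961, -0.196], [0.98, -0.193, 0.039], [-0.001, -0.2, -0.98]]
force: [-1.1, 1.6, -2.4]
opening: 0.011
```

```bash
python3 - <<'E'
from h import *
tip()
E
```

```text
t 16.95 tip mm [96.93  0.92 82.  ] front [-95.12   1.43 121.18] pitch 0.2013 roll -0.0006 yawrel -0.0027 F well [-1.38  1.36 -2.44] M [-0.09 -0.04 -0.  ] op 0.011
```

apply_moves([
  [0,0.1,-0.02,0,0,0,0],
  [0,0.2,-0.04,0,0,0,0],
  [0,0.3,-0.06,0,0,0,0],
  [0,0.4,-0.08,0,0,0,0],
  [0,0.5,-0.1,0,0,0,0],
])

```text
time_s: 17.45
tcp_pos: [0.5613, -0.0623, 0.1224]
orientation: [[0.197, 0.961, -0.196], [0.98, -0.193, 0.039], [-0.001, -0.2, -0.98]]
force: [-1.1, -0.1, -1.6]
opening: 0.0116
```

```bash
python3 - <<'E'
from h import *
tip()
E
```

```text
t 17.45 tip mm [102.08   0.91  81.97] front [-89.96   1.42 121.17] pitch 0.2013 roll -0.0005 yawrel -0.0026 F well [-1.06 -0.31 -1.6 ] M [-0.12 -0.08 -0.04] op 0.0116
```

apply_moves([
  [0,0.08,-0.015,0.02,0,0,0],
  [0,0.15,-0.03,0.02,0,0,0],
  [0,0.22,-0.045,0.02,0,0,0],
  [0,0.29,-0.06,0.02,0,0,0],
  [0,0.36,-0.07,0.02,0,0,0],
])

```text
time_s: 17.95
tcp_pos: [0.565, -0.063, 0.1226]
orientation: [[0.197, 0.961, -0.196], [0.98, -0.193, 0.039], [-0.001, -0.2, -0.98]]
force: [-0.6, 0.9, -2.8]
opening: 0.0115
```

```bash
python3 - <<'E'
from h import *
tip()
E
```

```text
t 17.95 tip mm [105.82   0.89  82.17] front [-86.22   1.41 121.35] pitch 0.2013 roll -0.0006 yawrel -0.0027 F well [-0.78  0.72 -2.77] M [-0.24 -0.18 -0.01] op 0.0115
```

apply_moves([
  [0,0.06,-0.01,0,0,0,0],
  [0,0.12,-0.025,0,0,0,0],
  [0,0.18,-0.035,0,0,0,0],
  [0,0.24,-0.05,0,0,0,0],
  [0,0.3,-0.06,0,0,0,0],
])

```text
time_s: 18.45
tcp_pos: [0.5676, -0.0633, 0.1226]
orientation: [[0.197, 0.96, -0.197], [0.98, -0.193, 0.039], [-0.0, -0.201, -0.98]]
force: [-2.3, 1.5, -1.4]
opening: 0.0116
```

```bash
python3 - <<'E'
from h import *
tip()
E
```

```text
t 18.45 tip mm [108.45   1.08  82.08] front [-83.55   1.58 121.47] pitch 0.2024 roll -0.0003 yawrel -0.0026 F well [-2.53  1.06 -1.42] M [ 0.01  0.27 -0.08] op 0.0116
```

apply_moves([
  [0,0.06,-0.01,0,0,0,0],
  [0,0.1,-0.02,0,0,0,0],
  [0,0.13,-0.025,0,0,0,0],
  [0,0.16,-0.03,0,0,0,0],
  [0,0.19,-0.035,0,0,0,0],
])

```text
time_s: 18.95
tcp_pos: [0.5681, -0.0631, 0.1227]
orientation: [[0.197, 0.96, -0.2], [0.98, -0.193, 0.041], [0.0, -0.205, -0.979]]
force: [-6.3, 1.6, 2.4]
opening: 0.0116
```

```bash
python3 - <<'E'
from h import *
tip()
E
```

```text
t 18.95 tip mm [108.67   1.41  81.86] front [-83.18   1.91 121.95] pitch 0.206 roll 0.0003 yawrel -0.0026 F well [-6.48  0.33  2.43] M [ 0.28  1.21 -0.11] op 0.0116
```

apply_moves([
  [0,0.15,-0.03,0.05,-0.001,-0.005,0],
  [0,0.22,-0.045,0.08,-0.002,-0.008,0],
  [0,0.26,-0.052,0.08,-0.002,-0.008,0],
  [0,0.3,-0.06,0.08,-0.002,-0.008,0],
  [0,0.3,-0.06,0.08,-0.002,-0.008,0],
])

```text
time_s: 19.45
tcp_pos: [0.5687, -0.063, 0.1232]
orientation: [[0.198, 0.96, -0.198], [0.98, -0.193, 0.04], [0.0, -0.202, -0.979]]
force: [-7.8, 2.2, 0.3]
opening: 0.0116
```

```bash
python3 - <<'E'
from h import *
tip()
E
```

```text
t 19.45 tip mm [109.31   1.58  82.57] front [-82.63   2.14 122.23] pitch 0.2037 roll 0.0003 yawrel -0.0029 F well [-8.07  0.63  0.27] M [ 0.29  1.48 -0.14] op 0.0116
```

apply_moves([
  [0,0.2,-0.04,0.0,-0.001,-0.003,0],
  [0,0.27,-0.055,0.03,-0.002,-0.006,0],
  [0,0.32,-0.064,0.03,-0.002,-0.008,0],
  [0,0.35,-0.07,0.03,-0.002,-0.008,0],
  [0,0.35,-0.07,0.03,-0.002,-0.008,0],
])

```text
time_s: 19.95
tcp_pos: [0.5691, -0.0631, 0.1232]
orientation: [[0.198, 0.96, -0.197], [0.98, -0.194, 0.04], [0.0, -0.201, -0.979]]
force: [-9.0, 1.1, 0.6]
opening: 0.0116
```

```bash
python3 - <<'E'
from h import *
tip()
f=snap('side','s8.png');f=snap('wrist','w8.png');tip()
E
```

```text
t 19.95 tip mm [109.81   1.55  82.6 ] front [-82.17   2.19 122.09] pitch 0.2028 roll 0.0002 yawrel -0.0033 F well [-9.05 -0.66  0.57] M [ 0.28  1.82 -0.17] op 0.0116
t 20.05 tip mm [109.81   1.59  82.6 ] front [-82.17   2.22 122.08] pitch 0.2028 roll 0.0002 yawrel -0.0033 F well [-7.81  0.07  0.6 ] M [ 0.28  1.78 -0.17] op 0.0115
```

View pics/w8.png

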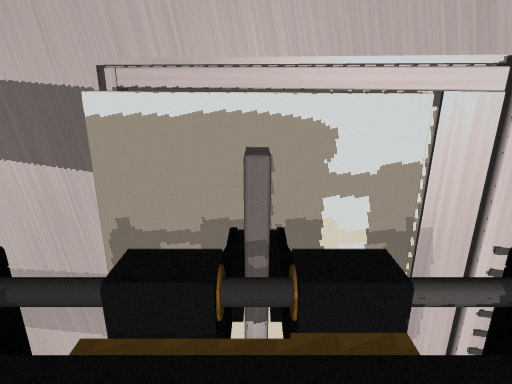

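View pics/s8.png

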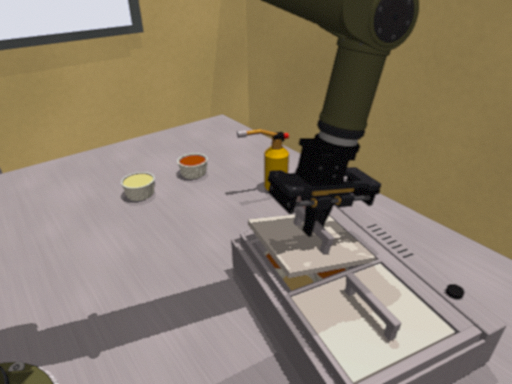

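```bash
cat >> h.py <<'E'
def low(x,z,th0,th1,y=0,yaw=None,n=5):
    s=robot.state()
    for i in range(1,n+1):
        p,R=tippose(x,z,th0+(th1-th0)*i/n,y,yaw)
        d=(p-s['tcp_pos'])*100; rv=Ro.from_matrix(R@np.array(s['orientation']).T).as_rotvec()
        print([0]+np.round(d,2).tolist()+np.round(rv,3).tolist())
E
python3 - <<'E'
from h import *
tip(); low(.1128,.082,.2,.14,.0012)
E
```

```text
t 20.05 tip mm [109.81   1.59  82.6 ] front [-82.17   2.22 122.08] pitch 0.2028 roll 0.0002 yawrel -0.0033 F well [-7.81  0.07  0.6 ] M [ 0.28  1.78 -0.17] op 0.0115
[0, 0.22, -0.12, -0.21, -0.003, -0.015, 0.003]
[0, 0.18, -0.11, -0.33, -0.005, -0.026, 0.003]
[0, 0.13, -0.1, -0.45, -0.008, -0.038, 0.003]
[0, 0.09, -0.09, -0.57, -0.01, -0.05, 0.003]
[0, 0.05, -0.08, -0.7, -0.013, -0.062, 0.003]
```

apply_moves([
  [0,0.24,-0.09,-0.12,-0.003,-0.014,0.002],
  [0,0.2,-0.09,-0.26,-0.005,-0.026,0.003],
  [0,0.15,-0.09,-0.4,-0.008,-0.038,0.003],
  [0,0.1,-0.08,-0.54,-0.01,-0.05,0.003],
  [0,0.06,-0.08,-0.68,-0.013,-0.062,0.003],
])

```text
time_s: 20.55
tcp_pos: [0.5666, -0.0626, 0.1163]
orientation: [[0.195, 0.97, -0.143], [0.981, -0.193, 0.029], [0.001, -0.146, -0.989]]
force: [-10.6, 3.4, 3.1]
opening: 0.0112
```

```bash
python3 - <<'E'
from h import *
tip(); low(.1135,.082,.14,.09,.0012)
E
```

```text
t 20.55 tip mm [109.37   1.79  81.39] front [-84.53   1.88 110.01] pitch 0.1465 roll 0.0009 yawrel -0.0005 F well [-11.07   1.23   3.06] M [ 0.53  2.05 -0.27] op 0.0112
[0, 0.34, -0.13, -0.11, -0.004, -0.016, 0.001]
[0, 0.31, -0.12, -0.21, -0.006, -0.026, 0.001]
[0, 0.27, -0.12, -0.31, -0.008, -0.036, 0.001]
[0, 0.24, -0.11, -0.42, -0.01, -0.045, 0.001]
[0, 0.22, -0.11, -0.52, -0.012, -0.055, 0.001]
```

apply_moves([
  [0,0.26,-0.1,-0.05,-0.004,-0.014,0.001],
  [0,0.23,-0.1,-0.16,-0.006,-0.025,0.001],
  [0,0.19,-0.1,-0.27,-0.008,-0.036,0.001],
  [0,0.17,-0.1,-0.38,-0.01,-0.045,0.001],
  [0,0.15,-0.1,-0.48,-0.012,-0.055,0.001],
])

```text
time_s: 21.05
tcp_pos: [0.5649, -0.0623, 0.1112]
orientation: [[0.195, 0.976, -0.095], [0.981, -0.194, 0.02], [0.001, -0.097, -0.995]]
force: [-10.7, 3.9, 3.1]
opening: 0.0111
```

```bash
python3 - <<'E'
from h import *
tip(); low(.1128,.082,.09,.055,.0012)
E
```

```text
t 21.05 tip mm [109.29   1.9   81.37] front [-85.78   1.86 100.42] pitch 0.0973 roll 0.0013 yawrel 0.0002 F well [-11.28   1.76   3.07] M [ 0.55  2.   -0.3 ] op 0.0111
[0, 0.29, -0.12, -0.09, -0.004, -0.014, -0.0]
[0, 0.27, -0.12, -0.16, -0.005, -0.021, -0.0]
[0, 0.25, -0.12, -0.23, -0.007, -0.028, -0.0]
[0, 0.23, -0.11, -0.3, -0.008, -0.034, -0.0]
[0, 0.22, -0.11, -0.38, -0.01, -0.041, -0.0]
```

apply_moves([
  [0,0.28,-0.06,-0.04,-0.003,-0.012,0],
  [0,0.26,-0.055,-0.12,-0.004,-0.02,0],
  [0,0.25,-0.05,-0.2,-0.006,-0.028,0],
  [0,0.24,-0.05,-0.27,-0.007,-0.034,0],
  [0,0.23,-0.05,-0.34,-0.008,-0.041,0],
])

```text
time_s: 21.55
tcp_pos: [0.5645, -0.0621, 0.1087]
orientation: [[0.195, 0.979, -0.06], [0.981, -0.195, 0.015], [0.003, -0.062, -0.998]]
force: [-11.6, 2.7, 13.5]
opening: 0.0113
```

```bash
python3 - <<'E'
from h import *
tip(); low(.1128,.082,.055,.02,.0018)
f=snap('side','s9.png'); cv2.imwrite('pics/s9.png',cv2.resize(f['color'][180:340,220:440,::-1],None,fx=3.5,fy=3.5,interpolation=cv2.INTER_CUBIC))
E
```

```text
t 21.55 tip mm [109.81   1.97  82.63] front [-85.82   2.02  94.74] pitch 0.0618 roll 0.0026 yawrel -0.0002 F well [-11.92   0.35  13.5 ] M [ 0.47  2.84 -0.23] op 0.0113
[0, 0.26, -0.07, -0.21, -0.005, -0.013, 0.0]
[0, 0.24, -0.06, -0.28, -0.007, -0.02, 0.0]
[0, 0.22, -0.06, -0.35, -0.008, -0.027, 0.0]
[0, 0.21, -0.06, -0.43, -0.009, -0.034, 0.0]
[0, 0.19, -0.05, -0.5, -0.011, -0.041, 0.0]
```

View pics/s9.png

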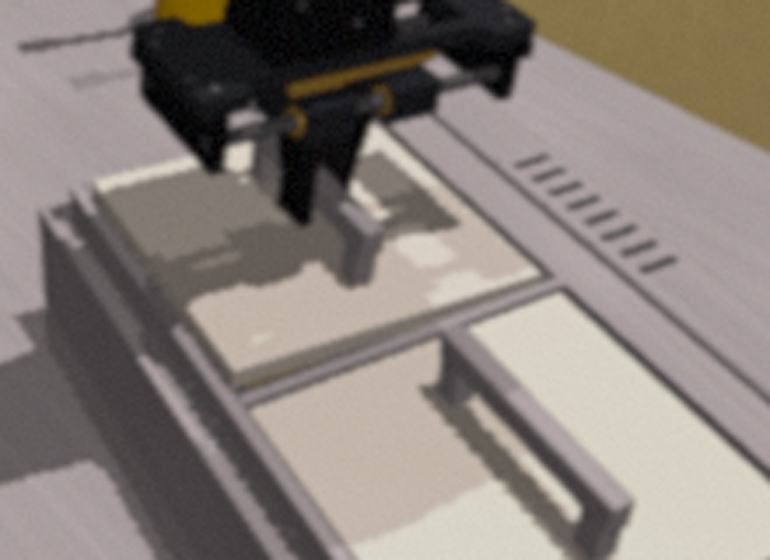

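```bash
python3 - <<'E'
from h import *
low(.1148,.0822,.072,.072,.0018,n=1)
low(.1148,.0822,.065,.035,.0018)
E
```

```text
[0, 0.51, -0.12, 0.06, -0.001, 0.011, 0.001]
[0, 0.48, -0.11, -0.07, -0.003, -0.002, 0.001]
[0, 0.46, -0.11, -0.14, -0.004, -0.008, 0.001]
[0, 0.45, -0.1, -0.2, -0.006, -0.013, 0.001]
[0, 0.43, -0.1, -0.26, -0.007, -0.019, 0.0]
[0, 0.42, -0.1, -0.32, -0.008, -0.025, 0.0]
```

Raise the front slightly, push harder, hold.

apply_moves([
  [0,0.2,-0.04,0.1,0,0.01,0],
  [0,0.3,-0.06,0.1,0,0.01,0],
  [0,0.4,-0.08,0.08,0,0.01,0],
  [0,0.45,-0.09,0.06,0,0.01,0],
  [0,0.45,-0.09,0.06,0,0.01,0],
])

```text
time_s: 22.1
tcp_pos: [0.565, -0.0622, 0.1089]
orientation: [[0.196, 0.977, -0.078], [0.981, -0.195, 0.017], [0.002, -0.08, -0.997]]
force: [-13.1, 3.1, 3.8]
opening: 0.0117
```

```bash
python3 - <<'E'
from h import *
tip()
low(.1148,.082,.068,.035,.0018)
E
```

```text
t 22.1 tip mm [109.85   1.89  80.9 ] front [-85.52   2.1   96.63] pitch 0.0803 roll 0.0015 yawrel -0.0011 F well [-13.48   0.52   3.8 ] M [ 0.42  2.36 -0.21] op 0.0117
[0, 0.43, -0.1, -0.09, -0.005, -0.018, 0.001]
[0, 0.42, -0.1, -0.16, -0.006, -0.025, 0.001]
[0, 0.4, -0.1, -0.23, -0.008, -0.031, 0.001]
[0, 0.38, -0.09, -0.3, -0.009, -0.038, 0.001]
[0, 0.37, -0.09, -0.36, -0.01, -0.044, 0.001]
```

```bash
python3 - <<'E'
from h import *
tip()
f=robot.grab_frame('wrist'); g=robot.grab_frame('side')
im=f['color'][:,:,::-1]; cv2.imwrite('pics/w10.png',cv2.resize(im[50:130,70:470],None,fx=2,fy=6,interpolation=cv2.INTER_CUBIC))
im=g['color'][:,:,::-1]; cv2.imwrite('pics/s10.png',cv2.resize(im[200:320,230:400],None,fx=4.5,fy=4.5,interpolation=cv2.INTER_CUBIC))
E
```

```text
t 22.1 tip mm [109.85   1.89  80.9 ] front [-85.52   2.1   96.63] pitch 0.0803 roll 0.0015 yawrel -0.0011 F well [-13.48   0.52   3.8 ] M [ 0.42  2.36 -0.21] op 0.0117
```

View pics/w10.png

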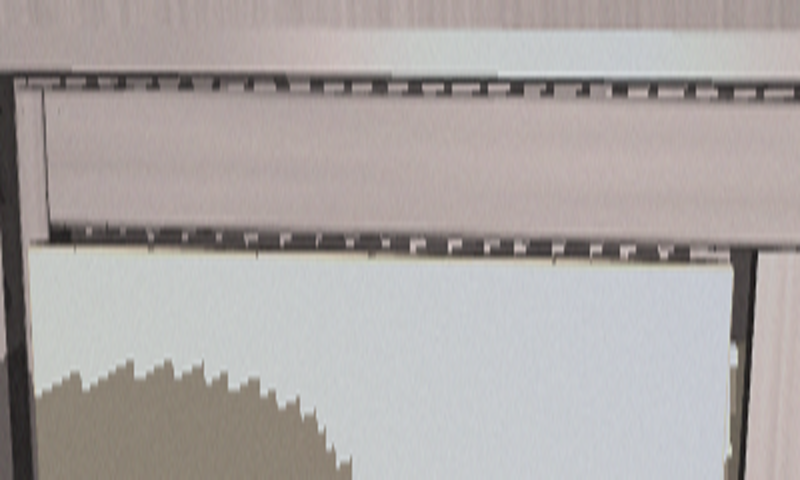

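View pics/s10.png

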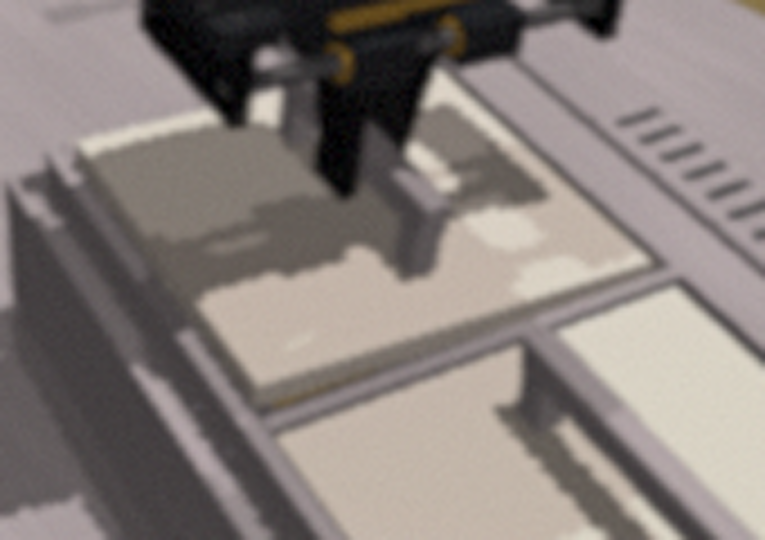

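```bash
python3 - <<'E'
from h import *
f=robot.grab_frame('wrist'); im=f['color'][:,:,::-1]
cv2.imwrite('pics/w11.png',cv2.resize(im[40:250,60:512],None,fx=1.75,fy=2.5,interpolation=cv2.INTER_CUBIC))
g=cv2.cvtColor(im.copy(),cv2.COLOR_BGR2GRAY).astype(int)
for c in (100,150,200,250,300,350,400,425): 
    col=g[80:100,c]; print(c,col.tolist())
print('rows'); 
for r in (98,110,130,150): print(r,g[r,75:100].tolist(),g[r,425:445].tolist())
E
```

```text
100 [167, 168, 165, 166, 166, 166, 149, 99, 50, 39, 59, 181, 201, 199, 199, 200, 197, 199, 199, 199]
150 [170, 170, 169, 167, 168, 167, 169, 142, 71, 70, 72, 151, 194, 203, 199, 201, 202, 202, 199, 201]
200 [169, 173, 170, 169, 168, 169, 170, 146, 112, 77, 77, 73, 184, 198, 201, 199, 203, 201, 202, 202]
250 [171, 172, 168, 169, 168, 171, 170, 167, 132, 73, 73, 74, 166, 198, 201, 202, 202, 202, 201, 203]
300 [174, 177, 176, 172, 173, 172, 172, 171, 150, 116, 180, 97, 81, 182, 204, 201, 203, 202, 201, 202]
350 [179, 176, 173, 171, 177, 176, 174, 176, 175, 137, 117, 186, 91, 170, 198, 203, 201, 203, 199, 202]
400 [179, 175, 173, 172, 174, 176, 175, 175, 178, 158, 119, 143, 178, 106, 186, 199, 200, 200, 198, 199]
425 [176, 177, 175, 170, 171, 174, 175, 178, 177, 168, 136, 103, 168, 108, 185, 200, 200, 200, 200, 201]
rows
98 [54, 57, 53, 53, 51, 51, 55, 133, 158, 156, 197, 200, 201, 201, 199, 199, 198, 201, 201, 198, 200, 203, 202, 201, 197] [200, 200, 196, 202, 196, 200, 200, 202, 199, 198, 199, 112, 67, 73, 71, 71, 71, 72, 74, 57]
110 [40, 40, 37, 41, 43, 41, 40, 36, 63, 140, 163, 169, 198, 201, 200, 199, 198, 198, 198, 202, 201, 199, 199, 201, 200] [203, 203, 197, 202, 201, 200, 200, 201, 203, 191, 199, 202, 201, 194, 106, 100, 103, 52, 37, 38]
130 [89, 77, 39, 42, 43, 42, 43, 43, 44, 42, 40, 62, 89, 96, 108, 133, 129, 131, 131, 129, 133, 130, 131, 133, 129] [202, 201, 199, 200, 202, 198, 198, 132, 131, 103, 97, 99, 99, 84, 35, 33, 35, 185, 190, 186]
150 [91, 92, 91, 95, 93, 41, 35, 39, 36, 39, 39, 40, 33, 38, 59, 91, 95, 114, 131, 127, 130, 130, 129, 132, 131] [202, 201, 190, 200, 132, 100, 102, 103, 101, 97, 55, 36, 37, 145, 191, 187, 185, 182, 185, 186]
```

View pics/w11.png

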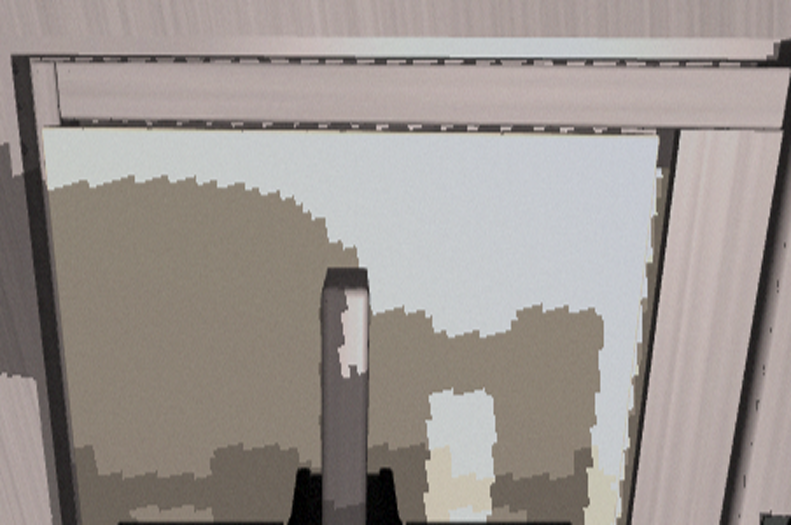

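```bash
python3 - <<'E'
from h import *
from scipy.optimize import least_squares
f=robot.grab_frame('wrist'); tip()
a,b=wax()
im=cv2.cvtColor(f['color'],cv2.COLOR_RGB2GRAY).astype(float)
# cheek inner edge & cover edge sub-pixel per column
ck=[];cv_=[]
for c in range(105,425,4):
    col=im[78:100,c]; d=np.diff(col)
    i=np.argmin(d[:14]); 
    # 50% crossing between bright(170) and dark
    r=next(k for k in range(22) if col[k]<150); r0=r-1+(col[r-1]-150)/(col[r-1]-col[r]); ck.append((c,78+r0))
    r=max(k for k in range(22) if col[k]<140); r0=r+(140-col[r])/(col[r+1]-col[r]); cv_.append((c,78+r0))
ck=np.array(ck);cv_=np.array(cv_)
from numpy import polyfit
def robust(P):
    k=np.ones(len(P),bool)
    for _ in range(4):
        q=polyfit(P[k,0],P[k,1],1); e=np.abs(P[:,1]-np.polyval(q,P[:,0])); k=e<max(.4,1.5*np.median(e))
    return q
qc,qv=robust(ck),robust(cv_); print('cheek rows',np.polyval(qc,[100,260,420]),'cover',np.polyval(qv,[100,260,420]))
for (P,z,n) in ((qc,.092,'cheek'),):
    X=[ray(f,c,np.polyval(P,c),z) for c in (120,410)]
    v=X[1]-X[0]; print(n,'yaw',np.arctan2(v[1],v[0]),'lat in W',[(x-W)@b for x in X],[(x-W)@a for x in X])
s=robot.state(); R=np.array(s['orientation']); p=np.array(s['tcp_pos'])
def cvp(x,y,z): return p+R[:,1]*x+R[:,0]*y+(-R[:,2])*(z-HU)
print('cover pred',[np.round(px(f,cvp(x,.08,.012)),1) for x in (-.09,0,.09)])
# line from cover plane: intersect rays with plane z=.012 tool frame
n=-R[:,2]; o=cvp(0,0,.012)
for c in (120,410):
    d=np.array(f['orientation'])@np.array([(c-f['cx'])/f['fx'],(np.polyval(qv,c)-f['cy'])/f['fy'],1]); C=np.array(f['xyz']); t=(o-C)@n/(d@n); X=C+t*d-o; print('cover edge in tool',X@R[:,1],X@R[:,0])
E
```

```text
t 22.3 tip mm [109.87   1.95  80.95] front [-85.5    2.14  96.65] pitch 0.0801 roll 0.0015 yawrel -0.001 F well [-13.08  -0.47   4.67] M [ 0.39  2.42 -0.23] op 0.0114
cheek rows [85.97609965 87.69707068 89.41804171] cover [90.53866277 92.03683076 93.53499875]
cheek yaw -0.20751939412330286 lat in W [np.float64(0.08677555880167044), np.float64(0.08503202634088665)] [np.float64(-0.06879967359512429), np.float64(0.08254989577073125)]
cover pred [array([74.8, 96. ]), array([255.7,  95.9]), array([436.6,  95.8])]
cover edge in tool -0.0671786004870788 0.08250599500109641
cover edge in tool 0.0765969197088123 0.08114111750278954
```

```bash
python3 - <<'E'
from h import *
a,b=wax()
f=robot.grab_frame('wrist'); im=f['color'][:,:,::-1]
cv2.imwrite('pics/w12.png',cv2.resize(im[55:125,65:135],None,fx=8,fy=8,interpolation=cv2.INTER_NEAREST))
cv2.imwrite('pics/w13.png',cv2.resize(im[70:140,400:470],None,fx=8,fy=8,interpolation=cv2.INTER_NEAREST))
E
```

```text
(no output)
```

View pics/w12.png

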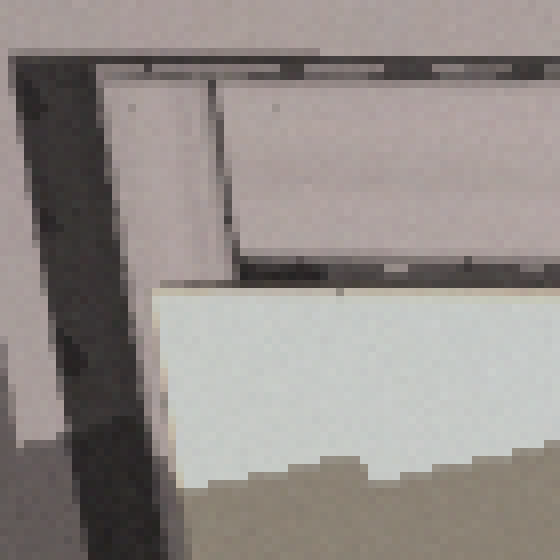

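View pics/w13.png

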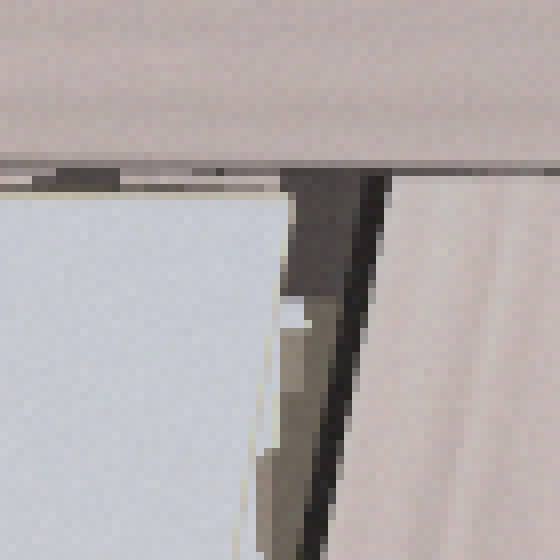

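```bash
python3 - <<'E'
from h import *
PS=-.2075
a=np.array([np.cos(PS),np.sin(PS),0])
s=robot.state(); R=np.array(s['orientation']); p=np.array(s['tcp_pos'])
f=robot.grab_frame('wrist')
r=ray(f,94.5,88,.092); l=ray(f,448.3,92,.092); print('rail x',(r-W)@a,'lip x',(l-W)@a,'diff',(l-r)@a)
n0=-R[:,2]
for dp in (-.02,0,.02):
  Rp=Ro.from_rotvec(dp*-R[:,0]*-1*-1).as_matrix()  # rotate about tool -x axis
  n=Rp@n0; yt=Rp@R[:,1]; hnd=p+.0204*n0; o=hnd-.028*n
  out=[]
  for (u,v) in ((84.0,91.4),(436.3,94.5)):
    d=np.array(f['orientation'])@np.array([(u-f['cx'])/f['fx'],(v-f['cy'])/f['fy'],1]); C=np.array(f['xyz']); t=(o-C)@n/(d@n); X=C+t*d; out.append(X)
  A,B=out; print(dp,'pitch',-np.arcsin(yt[2]),'front top x',(A-W)@a,'z',A[2],'back top x',(B-W)@a,'z',B[2],'len',np.linalg.norm(A-B),'lat',(A-o)@R[:,0],(B-o)@R[:,0],'front bottom x-rail',(A-.012*n-r)@a)
E
```

```text
rail x -0.08424366559364894 lip x 0.10033501278523502 diff 0.18457867837888398
-0.02 pitch 0.10012464255519582 front top x -0.07950103505116723 z 0.10996153207552459 back top x 0.09455045117257893 z 0.09247440929086481 len 0.17492787311860492 lat 0.08226068569766294 0.08064207706169017 front bottom x-rail 0.003543011193241494
0 pitch 0.08012466718157664 front top x -0.08048206259937087 z 0.10835609906741878 back top x 0.09373814977097814 z 0.0943649109797734 len 0.17478131273908365 lat 0.0822362864280539 0.08068521707175282 front bottom x-rail 0.0028009925656618845
0.02 pitch 0.060124691728977255 front top x -0.08148976944747677 z 0.10670700589016205 back top x 0.09294777614874021 z 0.09620437926674777 len 0.17475374742761257 lat 0.08221122361394759 0.08072719253301558 front bottom x-rail 0.002032678869543436
```

```bash
python3 - <<'E'
from h import *
import h
tip()
low(.1150,.0825,.068,.04,.0018)
E
```

```text
t 22.4 tip mm [109.84   1.89  80.93] front [-85.53   2.1   96.63] pitch 0.0802 roll 0.0015 yawrel -0.001 F well [-1.297e+01  1.000e-02  4.110e+00] M [ 0.39  2.37 -0.23] op 0.0114
[0, 0.46, -0.11, -0.03, -0.005, -0.017, 0.001]
[0, 0.44, -0.11, -0.09, -0.006, -0.023, 0.001]
[0, 0.43, -0.1, -0.15, -0.007, -0.028, 0.001]
[0, 0.41, -0.1, -0.2, -0.008, -0.034, 0.001]
[0, 0.4, -0.1, -0.26, -0.009, -0.039, 0.001]
```

apply_moves([
  [0,0.46,-0.1,0,-0.003,-0.014,0],
  [0,0.46,-0.1,-0.06,-0.004,-0.022,0],
  [0,0.46,-0.1,-0.12,-0.006,-0.028,0],
  [0,0.46,-0.1,-0.18,-0.007,-0.034,0],
  [0,0.46,-0.1,-0.22,-0.008,-0.039,0],
])

```text
time_s: 22.9
tcp_pos: [0.5649, -0.0621, 0.106]
orientation: [[0.196, 0.979, -0.05], [0.981, -0.196, 0.012], [0.002, -0.051, -0.999]]
force: [-13.9, 3.7, 3.4]
opening: 0.0115
```

```bash
python3 - <<'E'
from h import *
tip()
low(.1150,.0825,.045,.02,.0018)
E
```

```text
t 22.9 tip mm [110.43   1.9   81.  ] front [-85.32   2.2   90.99] pitch 0.051 roll 0.002 yawrel -0.0015 F well [-14.31   0.94   3.39] M [ 0.46  2.77 -0.18] op 0.0115
[0, 0.42, -0.11, 0.03, -0.004, -0.01, 0.002]
[0, 0.41, -0.1, -0.02, -0.005, -0.015, 0.002]
[0, 0.39, -0.1, -0.07, -0.006, -0.02, 0.002]
[0, 0.38, -0.1, -0.12, -0.007, -0.025, 0.002]
[0, 0.37, -0.1, -0.18, -0.008, -0.03, 0.002]
```

apply_moves([
  [0,0.44,-0.1,0,-0.003,-0.012,0],
  [0,0.43,-0.09,-0.06,-0.004,-0.02,0],
  [0,0.42,-0.09,-0.12,-0.006,-0.027,0],
  [0,0.41,-0.09,-0.18,-0.007,-0.034,0],
  [0,0.4,-0.09,-0.22,-0.008,-0.039,0],
])

```text
time_s: 23.4
tcp_pos: [0.5643, -0.0619, 0.1029]
orientation: [[0.197, 0.98, -0.02], [0.98, -0.197, 0.007], [0.003, -0.021, -1.0]]
force: [-13.4, 3.6, 4.5]
opening: 0.0111
```

```bash
python3 - <<'E'
from h import *
tip()
f=robot.grab_frame('wrist'); im=f['color'][:,:,::-1]
cv2.imwrite('pics/w14.png',cv2.resize(im[40:250,60:512],None,fx=1.75,fy=2.5,interpolation=cv2.INTER_CUBIC))
f=snap('side','s14.png'); cv2.imwrite('pics/s14.png',cv2.resize(f['color'][180:340,220:440,::-1],None,fx=3.5,fy=3.5,interpolation=cv2.INTER_CUBIC))
E
```

```text
t 23.4 tip mm [110.5    1.92  81.03] front [-85.45   2.31  85.2 ] pitch 0.0213 roll 0.0026 yawrel -0.002 F well [-13.89   0.94   4.46] M [ 0.43  2.64 -0.2 ] op 0.0111
```

View pics/w14.png

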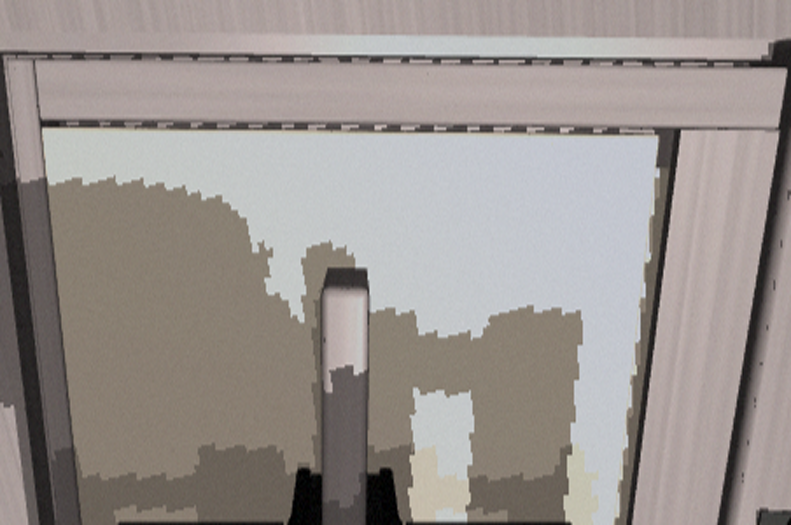

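View pics/s14.png

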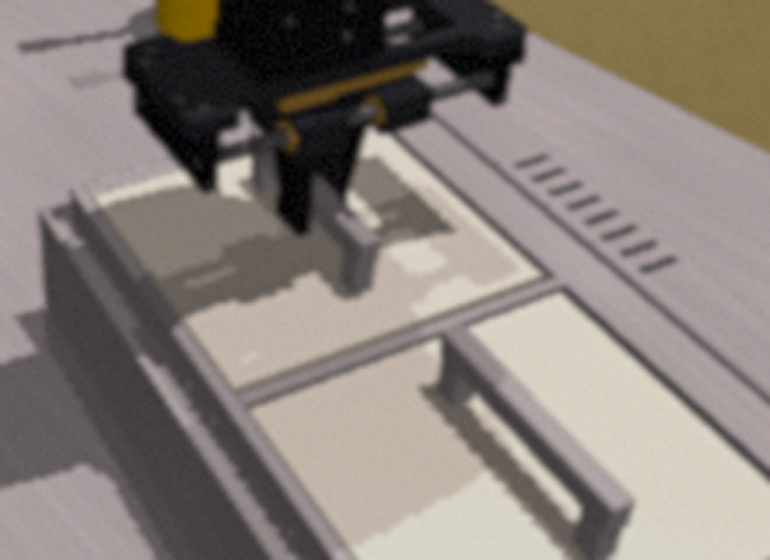

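apply_moves([
  [0,0.42,-0.09,-0.05,-0.003,-0.012,0],
  [0,0.4,-0.08,-0.12,-0.004,-0.02,0],
  [0,0.38,-0.08,-0.2,-0.006,-0.027,0],
  [0,0.35,-0.07,-0.28,-0.007,-0.032,0],
  [0,0.35,-0.07,-0.35,-0.007,-0.034,0],
])

```text
time_s: 24.0
tcp_pos: [0.5646, -0.0619, 0.1023]
orientation: [[0.197, 0.98, 0.007], [0.98, -0.197, 0.004], [0.005, 0.006, -1.0]]
force: [-19.7, 2.9, 29.1]
opening: 0.0115
```

```bash
python3 - <<'E'
from h import *
tip()
E
```

```text
t 24.0 tip mm [111.4    1.93  83.3 ] front [-84.6    2.45  82.12] pitch -0.006 roll 0.0048 yawrel -0.0026 F well [-19.9   -1.    29.06] M [ 0.64  4.49 -0.16] op 0.0115
```

apply_moves([
  [0,0.2,-0.04,-0.1,0.001,0.003,0],
  [0,0,0,-0.2,0.001,0.006,0],
  [0,-0.1,0.02,-0.3,0.001,0.006,0],
  [0,-0.1,0.02,-0.4,0.001,0.006,0],
  [0,-0.1,0.02,-0.4,0.001,0.006,0],
])

```text
time_s: 24.5
tcp_pos: [0.5645, -0.0619, 0.1023]
orientation: [[0.198, 0.98, 0.003], [0.98, -0.198, 0.006], [0.007, 0.002, -1.0]]
force: [-9.3, 1.4, 21.1]
opening: 0.0112
```

```bash
python3 - <<'E'
from h import *
tip()
f=robot.grab_frame('wrist'); im=f['color'][:,:,::-1]
cv2.imwrite('pics/w15.png',cv2.resize(im[40:250,60:512],None,fx=1.75,fy=2.5,interpolation=cv2.INTER_CUBIC))
f=snap('side','s15.png'); cv2.imwrite('pics/s15.png',cv2.resize(f['color'][180:340,220:440,::-1],None,fx=3.5,fy=3.5,interpolation=cv2.INTER_CUBIC))
E
```

```text
t 24.5 tip mm [111.21   1.94  82.85] front [-84.79   2.6   82.55] pitch -0.0016 roll 0.0069 yawrel -0.0034 F well [-9.44 -0.42 21.12] M [ 0.18  2.34 -0.17] op 0.0112
```

View pics/w15.png

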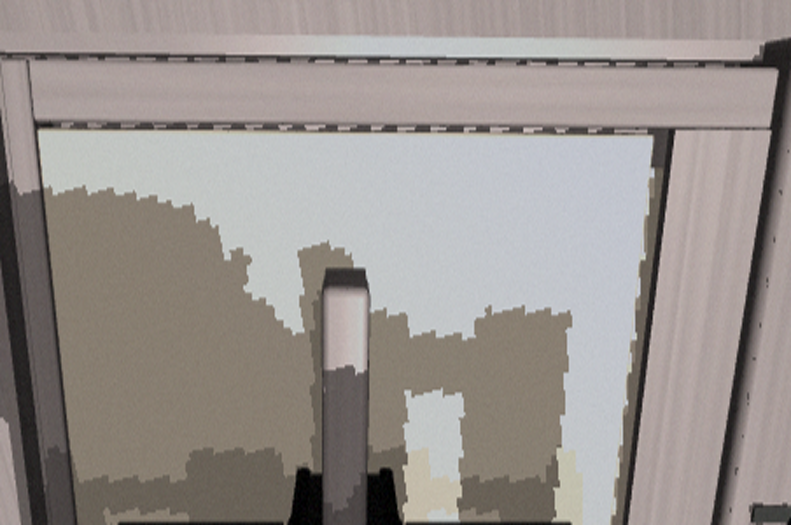

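View pics/s15.png

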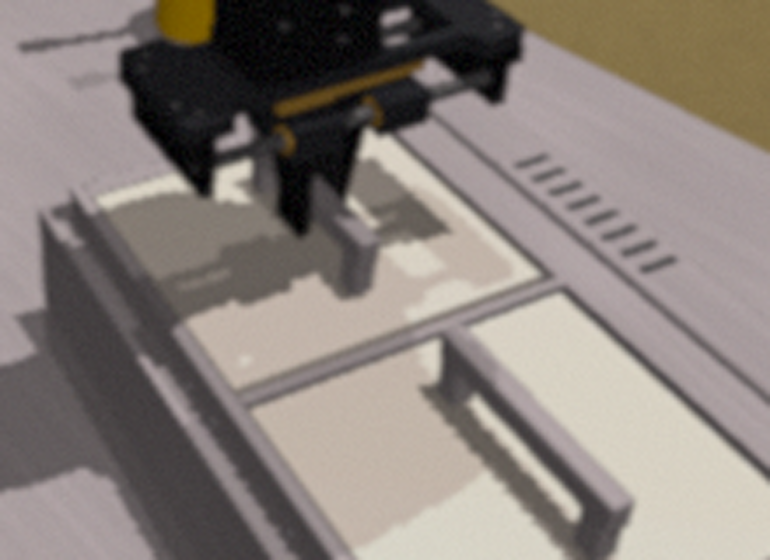

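apply_moves([
  [0,0,0,-0.2,0,0,0],
  [0,-0.02,0,-0.1,0,0,0],
  [0,0,0,0,0,0,0],
  [4,0,0,0,0,0,0],
  [4,0,0,0,0,0,0],
])

```text
time_s: 25.1
tcp_pos: [0.5657, -0.0622, 0.1026]
orientation: [[0.198, 0.98, 0.005], [0.98, -0.198, 0.006], [0.007, 0.004, -1.0]]
force: [0.5, -0.9, -0.5]
opening: 0.0207
```

apply_moves([
  [5,0,0,0,0,0,0],
  [5,0,0,0.5,0,0,0],
  [5,0,0,2,0,0,0],
  [5,0,0,4.5,0,0,0],
  [5,0,0,8,0,0,0],
])

```text
time_s: 25.6
tcp_pos: [0.5649, -0.0622, 0.1834]
orientation: [[0.198, 0.98, 0.004], [0.98, -0.198, 0.005], [0.006, 0.002, -1.0]]
force: [-0.1, 1.6, 0.1]
opening: 0.0493
```

```bash
python3 - <<'E'
from h import *
tip()
f=snap('wrist','w16.png'); print(f['xyz'])
a,b=wax()
for n in ('tongue','cover_front','cover','handle','groove','front_rail','bay'):
    for d in robot.place_of(n,f)[:1]:
      q=w(f,d['centre'])-W; print(n,round(d['score'],2),np.round([q@a*1e3,q@b*1e3,q[2]*1e3],1))
f=snap('side','s16.png'); cv2.imwrite('pics/s16.png',cv2.resize(f['color'][180:340,220:440,::-1],None,fx=3.5,fy=3.5,interpolation=cv2.INTER_CUBIC))
E
```

```text
t 25.6 tip mm [111.7    1.64 164.01] front [-84.3    2.31 163.53] pitch -0.0024 roll 0.0059 yawrel -0.0034 F well [-0.39  1.52  0.14] M [-0.09  0.07  0.04] op 0.0493
[0.58150473 0.01980104 0.34523321]
tongue 0.92 [110.7   5.3  80.6]
cover_front 0.58 [-87.9   5.7  82.5]
cover 0.87 [ 1.2  4.4 81.1]
handle 0.82 [  3.9   6.2 121. ]
groove 0.8 [95.7  0.8 78. ]
front_rail 0.8 [-88.    2.6  93.8]
```

View pics/w16.png

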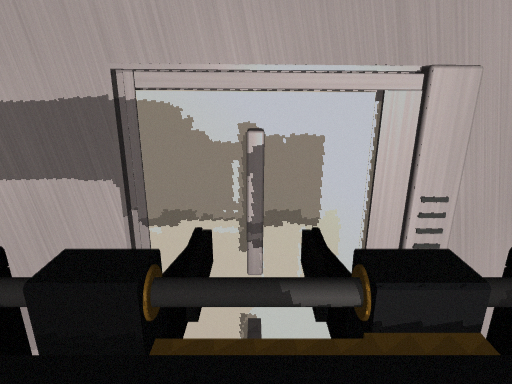

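View pics/s16.png

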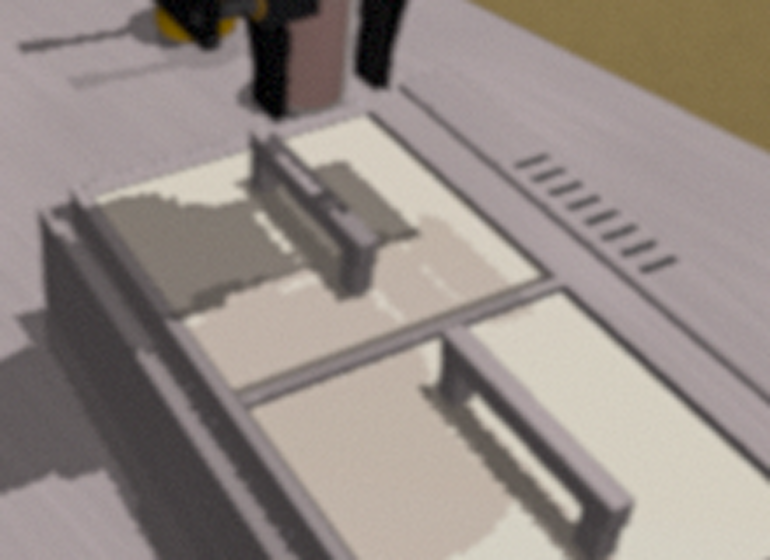

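```bash
python3 - <<'E'
from h import *
a,b=wax()
s=robot.state(); q=np.array(s['tcp_pos'])-W; print(q@a,q@b)
to(W+a*-.048+b*.002+np.array([0,0,.12]),Rt(-.2,0),5)
E
```

```text
0.005704219760913175 0.002083714316948458
pos [ 0.565  -0.0621  0.1817] F [-0.03 -0.98 -0.68] t 26.05 open 0.0499
d cm [-5.27  1.04 -6.17] rv [-0.006  0.004 -0.001] deg 0.4
[-1.05, 0.21, -1.23] [-0.001, 0.001, -0.0]
[-2.11, 0.42, -2.47] [-0.002, 0.001, -0.0]
[-3.16, 0.62, -3.7] [-0.003, 0.002, -0.001]
[-4.22, 0.83, -4.93] [-0.004, 0.003, -0.001]
[-5.27, 1.04, -6.17] [-0.006, 0.004, -0.001]
```

apply_moves([
  [0,-2.5,0.5,0,-0.003,0.002,0],
  [0,-5.3,1.0,0,-0.006,0.004,0],
  [0,-5.3,1.0,-1.5,-0.006,0.004,0],
  [0,-5.3,1.0,-3.5,-0.006,0.004,0],
  [0,-5.3,1.0,-5.5,-0.006,0.004,0],
], squeeze=20)

```text
time_s: 26.55
tcp_pos: [0.5116, -0.0519, 0.1258]
orientation: [[0.198, 0.98, -0.001], [0.98, -0.198, -0.0], [-0.0, -0.0, -1.0]]
force: [0.1, 0.2, -0.1]
opening: 0.0178
```

apply_moves([
  [0,0,0,-0.8,0,0,0],
  [0,0,0,-1.5,0,0,0],
  [0,0,0,-2.1,0,0,0],
  [0,0,0,-2.6,0,0,0],
  [0,0,0,-3.0,0,0,0],
])

```text
time_s: 27.05
tcp_pos: [0.5119, -0.0519, 0.0958]
orientation: [[0.198, 0.98, -0.0], [0.98, -0.198, -0.0], [-0.0, -0.0, -1.0]]
force: [-0.3, -0.6, -0.1]
opening: 0.0006
```

```bash
python3 - <<'E'
from h import *
s=robot.state(); print(s['tcp_pos'],s['force'],s['opening'],s['time_s'])
E
```

```text
[ 0.51193246 -0.05191835  0.09575817] [-0.27741224 -0.64733337 -0.09059448] 0.0005702829157158913 27.05
```

apply_moves([
  [0,0,0,-0.2,0,0,0],
  [0,0,0,-0.3,0,0,0],
  [0,0,0,-0.4,0,0,0],
  [0,0,0,-0.45,0,0,0],
  [0,0,0,-0.5,0,0,0],
])

```text
time_s: 27.55
tcp_pos: [0.5122, -0.0519, 0.0924]
orientation: [[0.198, 0.98, 0.0], [0.98, -0.198, 0.001], [0.001, -0.0, -1.0]]
force: [-5.2, -1.4, 13.4]
opening: 0.0002
```

apply_moves([
  [0,0,0,-0.15,0,0,0],
  [0,0,0,-0.25,0,0,0],
  [0,0,0,-0.35,0,0,0],
  [0,0,0,-0.4,0,0,0],
  [0,0,0,-0.4,0,0,0],
])

```text
time_s: 28.05
tcp_pos: [0.5122, -0.052, 0.0923]
orientation: [[0.198, 0.98, -0.001], [0.98, -0.198, 0.003], [0.003, -0.001, -1.0]]
force: [-11.2, 1.1, 27.3]
opening: 0.0007
```

apply_moves([
  [0,0,0,0.2,0,0,0],
  [0,0,0,1.5,0,0,0],
  [0,0,0,4.5,0,0,0],
  [0,0,0,8.5,0,0,0],
  [0,-2,0,12,0,0,0],
])

```text
time_s: 28.55
tcp_pos: [0.4936, -0.0519, 0.2145]
orientation: [[0.198, 0.98, 0.002], [0.98, -0.198, 0.002], [0.002, 0.001, -1.0]]
force: [0.6, 0.6, 1.0]
opening: 0.0002
```

```bash
python3 - <<'E'
from h import *
a,b=wax(); s=robot.state(); print(s['tcp_pos'],s['force'])
f=snap('wrist','w17.png')
for c in ('wrist','side','top'):
  f=f if c=='wrist' else robot.grab_frame(c)
  for n in ('tongue','cover_front','cover','handle','front_rail','groove'):
    for d in robot.place_of(n,f)[:1]:
      q=w(f,d['centre'])-W; print(c,n,round(d['score'],2),np.round([q@a*1e3,q@b*1e3,q[2]*1e3],1))
  if c=='side': cv2.imwrite('pics/s17.png',cv2.resize(f['color'][150:350,200:470,::-1],None,fx=2.9,fy=2.9,interpolation=cv2.INTER_CUBIC))
  if c!='wrist':
    for n in ('ramekin_a','torch','sauce_bottle'): print(c,n,[np.round(w(f,d['centre']),3).tolist() for d in robot.place_of(n,f)[:2]])
E
```

```text
[ 0.49359382 -0.05190781  0.2145154 ] [0.60979451 0.62607338 0.97040408]
wrist tongue 0.82 [112.    2.5  80.5]
wrist cover_front 0.72 [-87.6   4.4  77.9]
wrist cover 0.64 [ 1.7  5.7 76.1]
wrist handle 0.97 [  2.1   5.7 117.8]
wrist front_rail 0.7 [-92.9   2.5  90.4]
wrist groove 0.62 [96.6  4.3 78.3]
side tongue 0.67 [113.6  -2.3  81.5]
side cover_front 0.76 [-88.3  -1.5  79.7]
side cover 0.79 [ 4.2  2.4 81.5]
side handle 0.73 [  5.5  -0.2 120.3]
side groove 0.8 [95.   0.4 83.2]
side ramekin_a [[0.435, 0.468, 0.002], [0.615, 0.473, 0.001]]
side torch [[0.759, 0.263, 0.002]]
side sauce_bottle [[0.76, 0.134, 0.003]]
top tongue 0.89 [113.4   2.3  84.3]
top cover_front 0.78 [-82.5   2.4  75.9]
top handle 0.89 [9.000e-01 1.000e-01 1.189e+02]
top front_rail 0.72 [-89.5   0.1  93.1]
top groove 0.82 [97.5  3.6 85.5]
top ramekin_a [[0.615, 0.478, 0.001]]
top torch [[0.757, 0.264, 0.002]]
top sauce_bottle [[0.76, 0.134, 0.0], [0.434, 0.469, 0.0]]
```

View pics/w17.png

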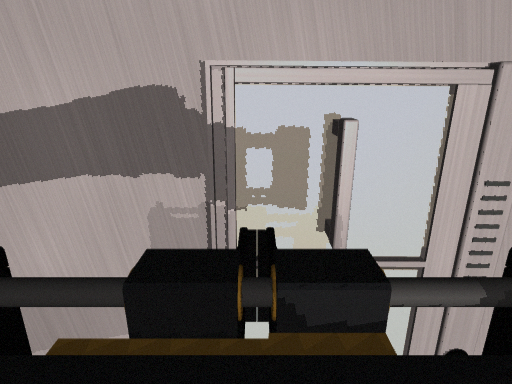

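View pics/s17.png

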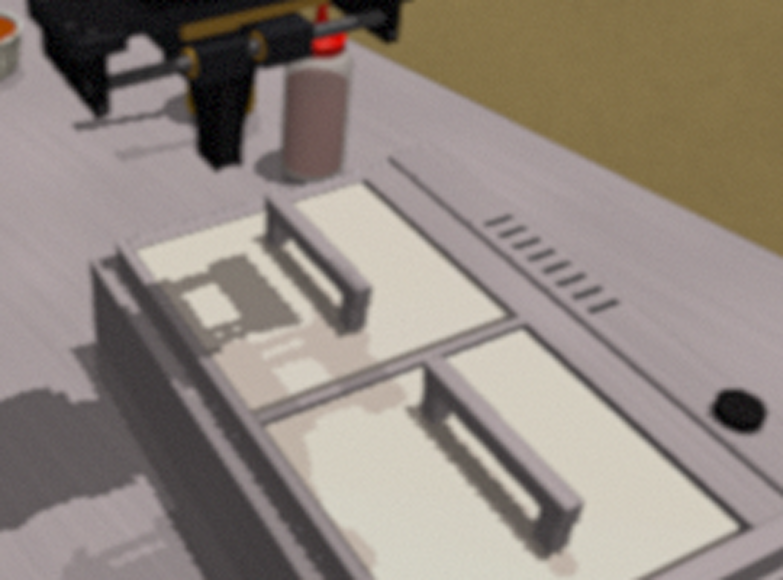

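```bash
python3 -c "
from plant import robot
print(robot.state()['time_s'],robot.close_job())"
```

```text
the job is handed in; nothing more can be done
29.9 None
```

The cover board is fitted and released in the open bay, and I handed the job in at 29.9 s.

**What I did**
- The torch nozzle hung over the grasp, so I first dragged the cover about 45 mm clear of it. Then I took the bar handle with the gripper vertical.
- I felt for the ledge with the board tilted about 0.2 rad, slid the tongue under the lip, and pushed it against the sprung strip with about 8–9 N. I lowered the front under push.
- The first lowering caught at the front edge, which I read as the front rail. I measured 12 N back and about 18 N up, with the board at 0.06 rad. I lifted the front slightly, pushed with about 13 N, and it then went down behind the rail without resistance.
- I pressed the board down, let go, and pressed once more on the front of the plate with closed fingers at 27 N.

**Last checks**
- The plate top near the front measured 92.3 mm under that press (92 mm expected), and it moved only 0.1 mm between the 13 N and 27 N readings.
- The wrist and side pictures show the board flush between the rails with the tongue under the lip.
- The ramekins, torch and sauce bottle are within a few millimetres of their starting positions. The gripper is clear of everything.

**What disagreed or was not checked**
- The cameras disagreed by several millimetres on the board's sideways position: the cover points read from −2.3 to +5.7 mm. I relied on the bay's 3 mm play each side for that. From the wrist picture, just before the final lowering, I measured about 2 mm of gap to the left cheek.
- I pressed and measured only the front of the plate, not the back. With the front seated, the slot height limits the tilt to about 0.016 rad.

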